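Throw the empty vitamin tube away in the pedal bin

TASK

Throw the empty vitamin tube away in the little pedal bin: step its pedal all the way down to the stop so that the lid swings up and stays open by itself (do not lift the lid by hand), drop the tube inside, then tip the lid back over so that it closes fully, without slamming it. Leave everything else on the nightstand where it is.

Things in the scene. Friction and masses are not known exactly. Their poses are not given: they have to be found in the camera images.
- bin: round desktop pedal bin of brushed steel on a black plastic foot, 132 across at the rim, 124 at the bottom of the steel; rim 165 high, closed top 183 high; stands fast, cannot be pushed away. Origin: centre of its underside; z up; its front, with the pedal, faces its -x; the lid is hinged at its back (+x)
- bin_mouth (a point): centre of the bin's round mouth at rim height, 165 above the nightstand; axes as the bin's. Inside is a bucket, 117 across at the top, 109 at its floor; that floor is 45 above the nightstand
- pedal (a joint): angle of the pedal, rad: 0 up, at rest; grows as it is pressed down; 0.25 at its stop. A return spring lifts it when let go. On the pad it takes about 3 N to start, 5 to 10 N while the lid rises (more if pressed fast), 6 N to hold at the stop. A push rod opens the lid with it, to about 1.7 rad at the stop; it only pushes, so the lid can stay open when the pedal comes up
- pedal_hinge (a point): middle of the pedal's hinge, under the bucket: level, along the bin's y, 12 in front of the bin's axis (towards -x), 30 above the nightstand
- pedal_pad (a point): middle of the top of the pedal's ribbed steel pad, 36 long (outwards) and 56 wide; at rest level, 42 above the nightstand, 112 in front of the bin's axis, about 48 out from the wall; at the stop 17 above the nightstand. The bin rises close beside it, so a wide hand must lean outward, away from the bin. Moves with the pedal
- lid (a joint): angle of the lid, rad: 0 closed, 1.57 upright, 1.80 leaning back on its stop. It balances at about 1.48: beyond that it stays open by its own weight, below it falls shut by itself in 2 to 3 s, slowed by a damper. Less than 0.1 N m turns it
- lid_hinge (a point): middle of the lid's hinge: level, along the bin's y, 76 behind the bin's axis (towards +x), 166 above the nightstand; a black housing under it stands out to 89 behind the axis, up to 158 high
- lid_edge (a point): front edge of the lid, farthest from the hinge (145 from it). The lid is a round steel disc 138 across, 16 thick in the middle, 8 at the edge, its outside slightly domed; fully open, its top edge is about 308 above the nightstand and 105 to 115 behind the bin's axis, its domed outside facing away from the bin
- tube: empty clear plastic effervescent-vitamin tube with a white snap cap, standing upright, cap up: 30 diameter, 104 high with the cap, the cap 34 across and 12 high with a small thumb tab; about 22 g. Origin: centre of its underside, z towards the cap
- tube_mid (a point): middle of the tube on its axis, 52 above its underside
- warmer: silver aluminium hand warmer case, flat rounded slab 100 x 66 x 18, lying flat; bystander; origin: centre of its underside, x along its length
- ashtray: empty brown ceramic ashtray, round, 100 across, 30 high, four cigarette notches; bystander; origin: centre of its underside
- candle: round aluminium candle tin, 68 across, 42 high; bystander; origin: centre of its underside
- spoonrest: wooden spoon rest, 190 long (round bowl 88 across at its +x end, handle trough to -x), 16 high; bystander; origin: centre of its underside, x along its length
- glassescase: brown glasses case, 160 x 60 x 36, lying flat; bystander; origin: centre of its underside, x along its length
- remote: white air-conditioner remote control, 150 x 46 x 18, lying flat; bystander; origin: centre of its underside, x along its length
Mind the look-alikes: they are no part of the job. Of the things shaped like the tube, the clear one is meant.

How it is judged (in metres and radians):
On the way, in this order (a step that is already met when the one before it is completed fails the run):
1. the pedal is pressed down to its stop (at least 0.235 rad of 0.25) and the lid stands open (beyond 1.5 rad) (value of joint pedal above 0.235 rad and value of joint lid above 1.5 rad), for 0.2 s.
2. the pedal is up again, the lid stays open by itself, and the tube lies inside the bin, let go (value of joint pedal below 0.03 rad and value of joint lid above 1.46 rad and x of tube_mid in the frame of bin between -0.062 and 0.062 m and y of tube_mid in the frame of bin between -0.062 and 0.062 m and z of tube_mid in the frame of bin between 0.03 and 0.14 m and contact force between the fingers and tube below 0.05 N), for 0.2 s.
At the end, for the whole second after the job is handed in: The tube lies at rest inside the bin (its middle within the bucket, 30 to 140 mm above the nightstand), the lid is fully shut (under 0.04 rad) and the pedal is up (under 0.02 rad) (x of tube_mid in the frame of bin between -0.062 and 0.062 m and y of tube_mid in the frame of bin between -0.062 and 0.062 m and z of tube_mid in the frame of bin between 0.03 and 0.14 m and value of joint lid below 0.04 rad and value of joint pedal below 0.02 rad and linear speed of tube below 0.03 m/s); the robot touches nothing.
It fails at once if the lid is lifted open by hand instead of by the pedal (contact force between any of the arm, the fingers and lid above 0.3 N and velocity of joint lid above 0.3 rad/s and value of joint lid below 1.2 rad).
It fails at once if the lid is slammed (closing faster than 4 rad/s) (velocity of joint lid below -4 rad/s).
It fails at once if another thing on the nightstand is moved by more than 25 mm (distance of any of warmer, ashtray, candle, spoonrest, glassescase, remote from where it was at the start of the episode above 0.025 m).
It also fails if it takes over 67 s, if anything falls off the work surface, if the arm or the gripper's body presses on something with over 40 N, if the wrist force passes 120 N, or if a joint passes its speed limit or range.

ROBOT

A 6-joint arm with a two-finger parallel gripper is mounted at the origin on the work surface. World frame = base frame: x ahead of the robot, y to its left, z up, the work surface at z = 0. Lengths are in mm, angles in rad, forces in N, time in s.
With the tool pointing down it reaches from about 400 to 925 mm from the base axis. Payload 12.5 kg.
Tool frame: the origin (TCP) lies midway between the tips of the shut fingers; the grasp point (between the pads) lies 19 mm behind it; z points along the fingers, y is the direction in which the jaws open and shut (so a half turn about z gives the same grasp; the last joint's range is limited). The gripper opens to 95 mm and grips with 3 to 60 N. Pads are 20 mm wide; open, the fingers measure 119 mm over their backs; the gripper's body (75 mm by 180 mm) begins 59 mm behind the grasp point.
Start: joints at [1.212, 0.491, 1.559, -0, 1.092, -0.106], TCP at [156.305, 605.16, 183.561] pointing down, gripper open.
Joint ranges: [-3.1, 3.1], [-0.84, 2.19], [0.05, 2.79], [-1.13, 4.28], [0.06, 2.93], [-2.69, 2.69]. Speed limits (rad/s): [2.22, 2.22, 2.79, 3.14, 3.14, 3.14].

INTERFACE

Orientations are given as [roll, pitch, yaw] about the fixed x, y, z axes, in that order (R = Rz(yaw) Ry(pitch) Rx(roll)).
In Python, from cell import env, eyes, job_done, boxes_of, regions_of gives the robot as it stands.
- The arm moves only by the tool send_rows, never from a script. Its argument "plan" is text: rows parted by semicolons, each of 5 numbers parted by spaces: the shift along the tool's x, y, z in mm, then the turn about the tool's z in rad, then the finger opening in mm, from 0 to 95.1. In form: x y z roll gripper; .... A call has 1 to 8 rows; each row shifts and turns the pose as measured when the row begins, along the tool's axes as they then stand; what a row does not reach is not made up. A row lasts 1/10 s, in which the tool goes at most 50 mm and 8.59 degrees, less where a joint would pass 70% of its speed; a pose out of reach is approached as far as the arm can. A call with a gripper value outside its range is refused whole. The fingers move at their own pace and stop on an object; the grip force is fixed at half the most. Time passes only in rows, so rows that do not move let the fingers close. It gives the time, the measured TCP pose, the force and the opening at its end, in the units of the state.
- env.state(): the state, without advancing time (a new reading comes with each control period).
- eyes.read_camera(name): name is "side" or "top"; returns a dict with "image" (420x560x3 uint8, red, green, blue), "vertical_fov" (degrees; the focal length in pixels is half the picture's height over the tangent of half this angle, whatever the lens; pixels are square), "cx", "cy" (the principal point, pixels), "extrinsics" (4x4, takes a point from camera to world coordinates). Camera axes: x right, y up, looking along -z (the intrinsics and any distortion apply to the point x, -y, -z); pixel columns grow to the right and rows downward; lengths in mm; the calibration is good to about 2 mm. A picture is of the moment at which its call begins. There is no depth.
- job_done(): hands the job in, once; it reports no verdict.
Trained networks look in a picture, given as the dict that the camera call returned (one of the last four; its "shot" number tells which), for a name from the list of things; names that differ only in an ending like _2 or _b are one class to them, and where a whole thing is asked for, a point or a joint stands for the part that bears it (a point fixed in the world has none). Each returns a list of dicts, best first, with "confidence" (0 to 1); they miss things now and then, are a little off and sometimes report something else, mostly with a low value. They report only what shows in the picture. A call takes as long as a camera call. They do not tell look-alikes from the thing itself.
- boxes_of(target, picture): "bbox" ([left, top, width, height] in pixels, round what is visible of it).
- regions_of(target, picture): "pixels" (420x560 bool, what is visible of it) and "bbox" ([left, top, width, height] in pixels, round what is visible of it).
The state is a dict: "t": time; "joints": joint angles; "qvel": joint speeds; "tau": joint torques, N m; "eef_pos": TCP position; "tcp_rot": TCP orientation; "ft_force": force on the tool from outside, world axes, zero at the start; "moment": the same for the moment, N m; "opening": opening from 0.0 (shut) to 1.0 (fully open).
Only numpy, scipy, OpenCV 4.12 (cv2) and the standard library are available. Lean on these libraries where they do the work, as an engineer would, in place of code of your own. Each camera call takes 0.05 s, during which the arm holds its last target.

## Working session

There is one attempt and no reset: what is moved stays moved. The work goes in short steps, Python scripts to look and compute and a tool call to move; the robot and the scene stay as the last step left them, time stands still between calls to the robot, and variables do not carry over. Pictures are saved under pics/ and viewed, and the job is handed in when it is done.

Besides the shell and the picture viewer there is one more tool, called after "Call:" by a JSON object that holds its "name" and its "arguments", one argument or row to a line. send_rows: Moves the arm, as the interface text tells. Its arguments: {"type":"object","properties":{"plan":{"type":"string"}},"required":["plan"]}

```bash
ls; mkdir -p pics; python3 - <<'E'
from cell import env, eyes, job_done, boxes_of, regions_of
import cv2, numpy as np
print(env.state())
for n in ["side","top"]:
    p=eyes.read_camera(n)
    cv2.imwrite(f"pics/{n}0.png",p["image"][:,:,::-1])
    print(n,p["vertical_fov"],p["cx"],p["cy"],p["extrinsics"],[k for k in p if k!="image"], p.get("distortion"))
    for t in ["bin","pedal_pad","lid_edge","tube","warmer","ashtray","candle","spoonrest","glassescase","remote"]:
        print(t,[(b["bbox"],round(b["confidence"],2)) for b in boxes_of(t,p)[:4]])
E
```

```text
pics
{'t': 0.0, 'joints': array([ 1.21241466e+00,  4.91553308e-01,  1.55943286e+00,  1.03799373e-06,
        1.09171513e+00, -1.05596234e-01]), 'qvel': array([ 0.00145868, -0.00028939,  0.00046898,  0.00018822,  0.0004959 ,
        0.00033244]), 'tau': array([-2.88944873e-03, -6.12633991e+01, -2.58162779e+01,  6.91353693e-02,
        4.83275810e-02, -8.47180672e-05]), 'eef_pos': array([156.19236386, 604.88528662, 182.97137002]), 'tcp_rot': array([-3.14049029e+00, -1.17765945e-04,  2.88880667e+00]), 'ft_force': array([ 0.08995097, -0.29067659, -0.28744599]), 'moment': array([-0.0026163 ,  0.02114465,  0.01891216]), 'opening': 0.998838092964225}
side 42.35797102404851 281.43465387683193 208.26750771300388 [[ 4.03995515e-01  5.08862456e-01 -7.60162236e-01 -7.75694723e+02]
 [-9.14698583e-01  2.34423665e-01 -3.29199100e-01 -4.89448727e+02]
 [ 1.06829545e-02  8.28314280e-01  5.60161876e-01  1.11079992e+03]
 [ 0.00000000e+00  0.00000000e+00  0.00000000e+00  1.00000000e+00]] ['vertical_fov', 'cx', 'cy', 'extrinsics', 'shot'] None
bin [([308.2, 208.6, 73.9, 71.2], 0.69)]
pedal_pad [([308.4, 2
[... 982 characters left out ...]
  1.00000000e+00]] ['vertical_fov', 'cx', 'cy', 'extrinsics', 'shot'] None
bin [([318.5, 189.4, 95.8, 66.2], 0.92)]
pedal_pad [([318.5, 227.3, 26.2, 17.8], 0.57)]
lid_edge [([344.8, 188.3, 67.3, 61.3], 0.81)]
tube [([165.5, 294.4, 22.5, 9.9], 0.75), ([156.3, 259.0, 21.8, 12.3], 0.72), ([132.2, 289.5, 21.8, 16.9], 0.68)]
warmer [([206.5, 260.7, 33.3, 43.2], 0.61)]
ashtray [([151.7, 201.3, 36.5, 40.8], 0.97)]
candle [([208.8, 208.3, 28.1, 26.6], 0.85), ([317.3, 226.0, 27.2, 21.7], 0.54), ([346.5, 190.5, 65.2, 58.0], 0.3)]
spoonrest [([95.5, 211.6, 31.4, 67.8], 0.83), ([348.1, 190.8, 64.3, 59.2], 0.32)]
glassescase [([403.6, 279.9, 67.8, 33.9], 0.77)]
remote [([259.0, 153.6, 58.0, 19.4], 0.62)]
```

```bash
python3 - <<'E'
import cv2
s=cv2.imread("pics/side0.png");t=cv2.imread("pics/top0.png")
cv2.imwrite("pics/sc.png",cv2.resize(s[170:340,140:430],None,fx=2.7,fy=2.7,interpolation=2))
cv2.imwrite("pics/tc.png",cv2.resize(t[130:350,80:480],None,fx=2,fy=2,interpolation=2))
cv2.imwrite("pics/tubes.png",cv2.resize(s[200:260,150:250],None,fx=8,fy=8,interpolation=2))
E
```

```text
(no output)
```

View pics/sc.png

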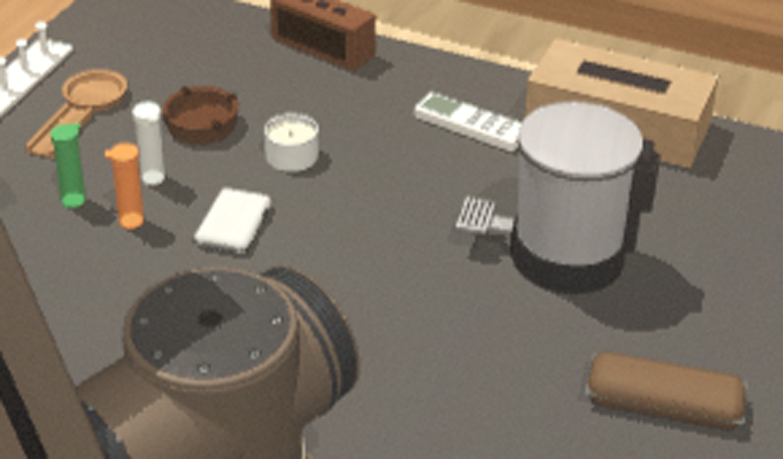

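View pics/tc.png

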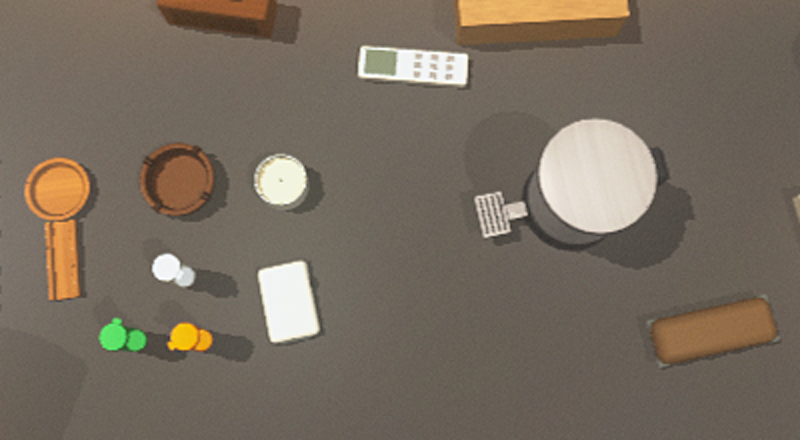

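View pics/tubes.png

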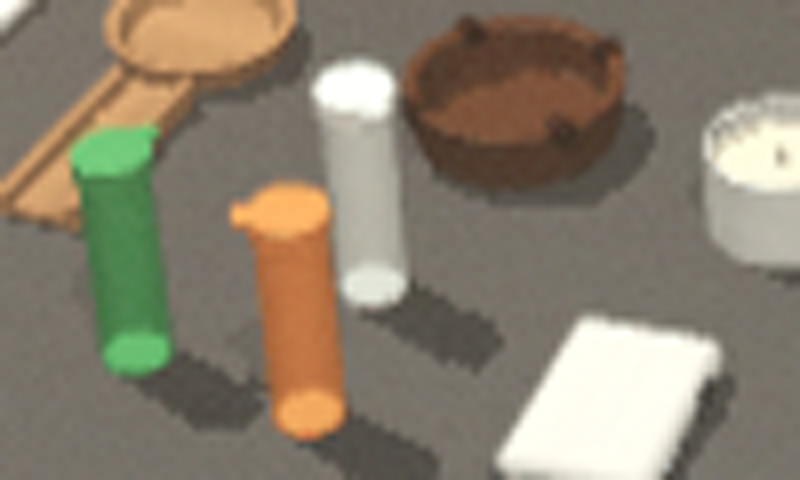

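View pics/side0.png

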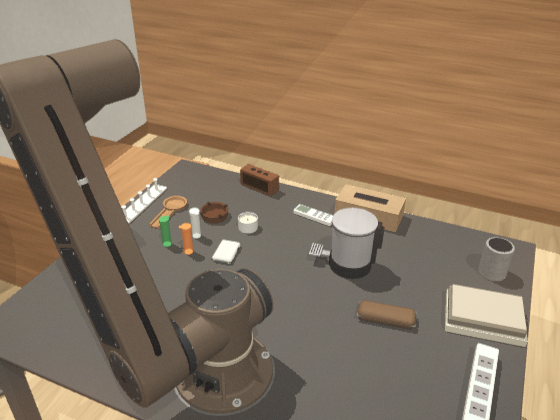

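```bash
cat > h.py <<'E'
import numpy as np, cv2
from scipy.optimize import least_squares
from cell import env, eyes, job_done, boxes_of, regions_of
def f(p): return 210/np.tan(np.radians(p["vertical_fov"]/2))
def proj(p,X):
    E=p["extrinsics"]; c=(np.asarray(X,float)-E[:3,3])@E[:3,:3]
    return np.stack([p["cx"]+f(p)*c[...,0]/-c[...,2], p["cy"]-f(p)*c[...,1]/-c[...,2]],-1)
def ray(p,uv):
    E=p["extrinsics"]; d=np.array([(uv[0]-p["cx"])/f(p),-(uv[1]-p["cy"])/f(p),-1.]); return E[:3,3],E[:3,:3]@d
def onz(p,uv,z):
    o,d=ray(p,uv); return o+d*(z-o[2])/d[2]
def tri(ps,uvs):
    A=[];b=[]
    for p,uv in zip(ps,uvs):
        o,d=ray(p,uv); d=d/np.linalg.norm(d); P=np.eye(3)-np.outer(d,d); A.append(P); b.append(P@o)
    A=np.vstack(A);b=np.hstack(b); return np.linalg.lstsq(A,b,rcond=None)[0]
def save(p,name): cv2.imwrite("pics/"+name,p["image"][:,:,::-1])
E
python3 - <<'E'
from h import *
s=eyes.read_camera("side");t=eyes.read_camera("top")
for n,us,ut,z in [("lidc",(354.8,221.9),(379,218),175),("pad",(316.7,248.9),(326,237.5),42),("cap",(194.4,211),(163,263.5),104),("base",(196.6,235.6),(172,268),0)]:
    print(n,onz(s,us,z).round(),onz(t,ut,z).round(),tri([s,t],[us,ut]).round())
for n in ["tube","bin","pedal_pad","lid_edge","warmer","ashtray","glassescase","remote","candle"]:
  for p in (s,t):
    for r in regions_of(n,p)[:3]:
        ys,xs=np.nonzero(r["pixels"]); print(n,p["shot"],round(r["confidence"],2),len(xs),xs.mean().round(1),ys.mean().round(1),np.round(r["bbox"]), onz(p,(xs.mean(),ys.mean()),{"bin":90,"tube":52,"lid_edge":175,"pedal_pad":42}.get(n,15)).round())
E
```

```text
lidc [ 519. -167.  175.] [ 528. -164.  175.] [ 530. -165.  168.]
pad [511. -56.  42.] [512. -53.  42.] [513. -54.  40.]
cap [456. 355. 104.] [461. 358. 104.] [461. 359. 100.]
base [460. 358.   0.] [461. 359.   0.] [461. 359.  -2.]
tube 3 0.77 257 194.9 223.0 [192. 208.   8.  30.] [460. 360.  52.]
tube 3 0.72 279 165.0 230.6 [160. 215.   9.  32.] [382. 426.  52.]
tube 3 0.59 312 186.9 238.5 [180. 223.  15.  30.] [376. 339.  52.]
tube 4 0.85 294 141.4 298.7 [133. 288.  23.  16.] [382. 426.  52.]
tube 4 0.7 220 166.4 265.0 [156. 258.  21.  18.] [463. 362.  52.]
tube 4 0.52 235 175.1 298.9 [167. 296.  19.   6.] [376. 341.  52.]
bin 3 0.83 3303 352.3 242.8 [306. 207.  79.  74.] [ 527. -164.   90.]
bin 3 0.73 416 313.0 214.7 [295. 206.  38.  21.] [619.   0.  90.]
bin 4 0.77 3833 371.1 223.2 [322. 189.  92.  67.] [ 534. -163.   90.]
bin 4 0.74 923 286.7 163.1 [260. 151.  53.  22.] [705.  39.  90.]
pedal_pad 3 0.72 151 318.0 250.1 [305. 243.  24.  11.] [507. -62.  42.]
pedal_pad 4 0.89 387 328.9 236.1 [318. 226.  26.  22.] [516. -60.  42.]
lid_edge 3 0.59 1129 355.6 222.5 [333. 207.  49.  29
[... 182 characters left out ...]
0.95 381 226.2 251.2 [213. 239.  26.  24.] [411. 217.  15.]
warmer 4 0.68 1023 224.3 280.8 [206. 260.  35.  45.] [418. 219.  15.]
ashtray 3 0.74 488 214.2 212.3 [198. 199.  29.  27.] [588. 362.  15.]
ashtray 4 0.9 1042 168.5 219.9 [149. 202.  37.  37.] [590. 364.  15.]
glassescase 3 0.92 1151 386.8 314.1 [356. 304.  62.  24.] [ 350. -329.   15.]
glassescase 4 0.68 1520 436.3 295.2 [405. 278.  66.  38.] [ 349. -329.   15.]
remote 3 0.9 382 313.3 214.8 [292. 205.  39.  25.] [721.  35.  15.]
remote 4 0.96 923 286.6 162.9 [260. 154.  54.  18.] [732.  36.  15.]
candle 3 0.71 390 248.0 222.3 [240. 214.  16.  20.] [583. 225.  15.]
candle 4 0.87 580 220.9 220.8 [210. 209.  27.  29.] [579. 223.  15.]
```

```bash
cat >> h.py <<'E'
B=np.array([527,-164.5]); YB=np.arctan2(-110.5,15)
def b2w(x,y,z,B=B,yaw=YB):
    c,s_=np.cos(yaw),np.sin(yaw); return np.array([B[0]+c*x-s_*y,B[1]+s_*x+c*y,z])
def circ(r,z): return np.array([b2w(r*np.cos(a),r*np.sin(a),z) for a in np.linspace(0,6.283,60)])
def go(target,yaw=None):
    s=env.state(); p=s["eef_pos"]; y=s["tcp_rot"][2]
    d=np.array(target)-p; tx=np.array([np.cos(y),np.sin(y)]); ty=np.array([np.sin(y),-np.cos(y)])
    dyaw=None if yaw is None else (yaw-y+np.pi/2)%np.pi-np.pi/2
    print("t",s["t"],"pos",p.round(1),"rot",s["tcp_rot"].round(3),"tool d",(d[:2]@tx).round(1),(d[:2]@ty).round(1),(-d[2]).round(1),"dyaw(world)",dyaw,"roll(tool)",None if dyaw is None else -dyaw)
def overlay(name,cam,crop,sc):
    p=eyes.read_camera(cam); im=cv2.resize(np.ascontiguousarray(p["image"][crop[1]:crop[3],crop[0]:crop[2],::-1]),None,fx=sc,fy=sc,interpolation=2)
    pad=[b2w(-112+a,b,42) for a,b in [(-18,-28),(18,-28),(18,28),(-18,28)]]
    for P,col in [(circ(69,168),(0,0,255)),(circ(62,25),(0,255,0)),(pad,(255,0,0))]:
        q=(proj(p,np.array(P))+.5-np.array(crop[:2]))*sc; cv2.polylines(im,[q.round().astype(int)],True,col,1)
    cv2.imwrite("pics/"+name,im); return p
E
python3 - <<'E'
from h import *
overlay("ov_s.png","side",(290,195,400,290),5); overlay("ov_t.png","top",(310,180,420,265),5)
print(YB, b2w(-120,0,0)); go(b2w(-120,0,100),YB)
E
```

```text
-1.4358744285672689 [510.85844967 -45.59057921   0.        ]
t 2.2 pos [156.3 605.2 183.6] rot [ 3.142 -0.     2.889] tool d -506.1 -541.4 83.6 dyaw(world) -1.183076220089756 roll(tool) 1.183076220089756
```

View pics/ov_s.png

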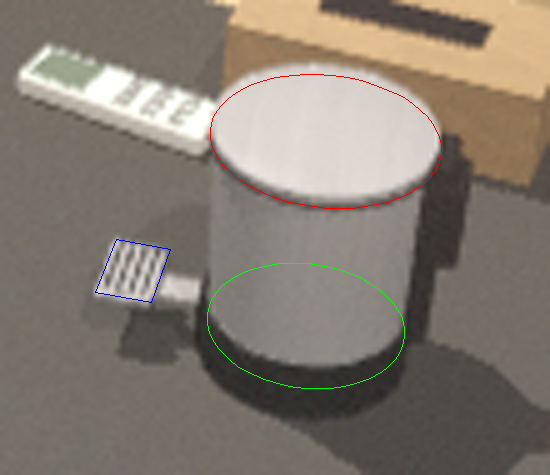

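View pics/ov_t.png

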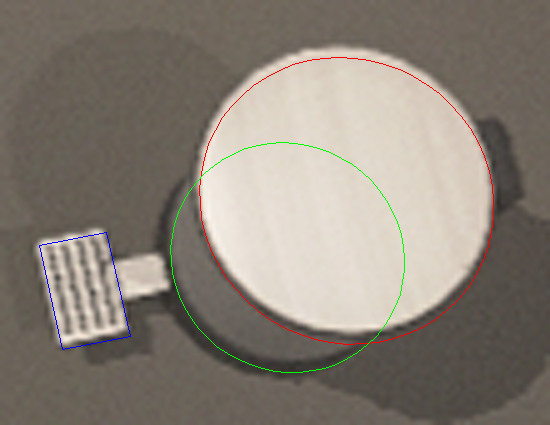

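Call:
{"name": "send_rows", "arguments": {
  "plan": "-32 -34 0 0 0;-32 -34 0 0 0;-32 -34 0 0 0;-32 -34 0 0 0;-32 -34 0 0 0;-32 -34 0 0 0;-32 -34 0 0 0;-32 -34 0 0 0"
}}

```text
t: 3.0
eef_pos: [339.7, 270.8, 182.9]
tcp_rot: [3.138, 0.002, 2.897]
ft_force: [0.8, 0.6, 0.4]
opening: 0.383
```

Call:
{"name": "send_rows", "arguments": {
  "plan": "-32 -34 0 0 0;-32 -34 0 0 0;-32 -34 0 0 0;-32 -34 0 0 0;-32 -34 0 0 0;-32 -34 0 0 0;-32 -34 0 0 0;0 0 0 0.14 0"
}}

```text
t: 3.8
eef_pos: [506.8, -32.1, 184.6]
tcp_rot: [3.135, 0.007, 2.754]
ft_force: [-0.3, 0.8, 0.2]
opening: 0.004
```

Call:
{"name": "send_rows", "arguments": {
  "plan": "0 0 0 0.148 0;0 0 0 0.148 0;0 0 0 0.148 0;0 0 0 0.148 0;0 0 0 0.148 0;0 0 0 0.148 0;0 0 0 0.148 0;0 0 0 0 0"
}}

```text
t: 4.6
eef_pos: [507.5, -35.0, 184.6]
tcp_rot: [3.132, -0.002, 1.698]
ft_force: [0.9, -0.0, 0.2]
opening: 0.006
```

```bash
sed -i 's/^B=.*;/B=np.array([530,-164.0]);/' h.py; python3 - <<'E'
from h import *
print(env.state()["ft_force"]);go(b2w(-120,0,100),YB)
E
```

```text
[ 0.88022057 -0.016772    0.19221085]
t 4.6 pos [507.5 -35.  184.6] rot [ 3.132e+00 -2.000e-03  1.698e+00] tool d -10.9 5.0 84.6 dyaw(world) 0.007545780859801177 roll(tool) -0.007545780859801177
```

Call:
{"name": "send_rows", "arguments": {
  "plan": "-11 5 0 -0.01 0;0 0 30 0 0;0 0 30 0 0;0 0 30 0 0;0 0 20 0 0;0 0 0 0 0"
}}

```text
t: 5.2
eef_pos: [519.2, -49.1, 72.4]
tcp_rot: [3.126, 0.002, 1.736]
ft_force: [-0.8, 0.4, 0.3]
opening: 0.003
```

```bash
python3 - <<'E'
from h import *
s=overlay("ov_s1.png","side",(270,150,420,290),5); t=overlay("ov_t1.png","top",(290,160,440,265),5)
go(b2w(-120,0,44),YB)
E
```

```text
t 5.3 pos [520.3 -49.2  74.6] rot [3.123e+00 3.000e-03 1.734e+00] tool d 5.1 -5.7 30.6 dyaw(world) -0.028566404705800963 roll(tool) 0.028566404705800963
```

View pics/ov_s1.png

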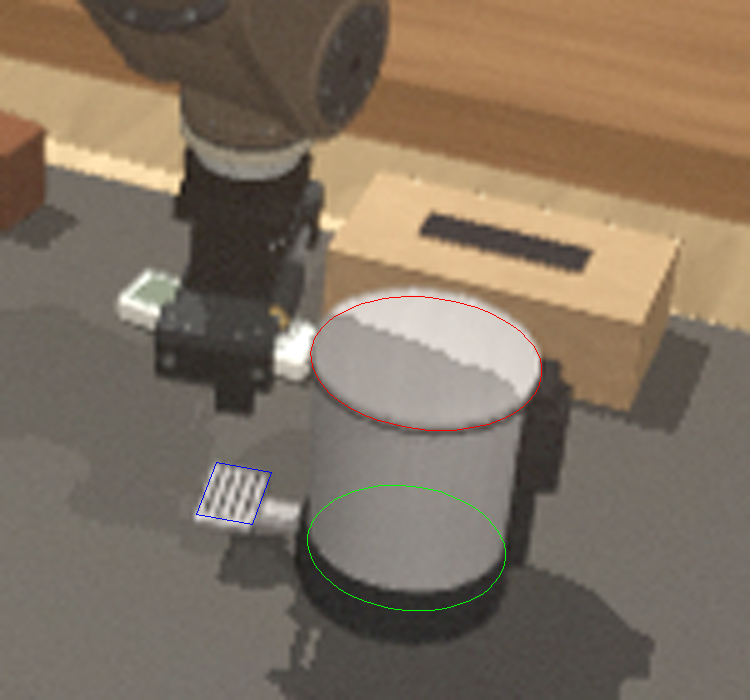

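View pics/ov_t1.png

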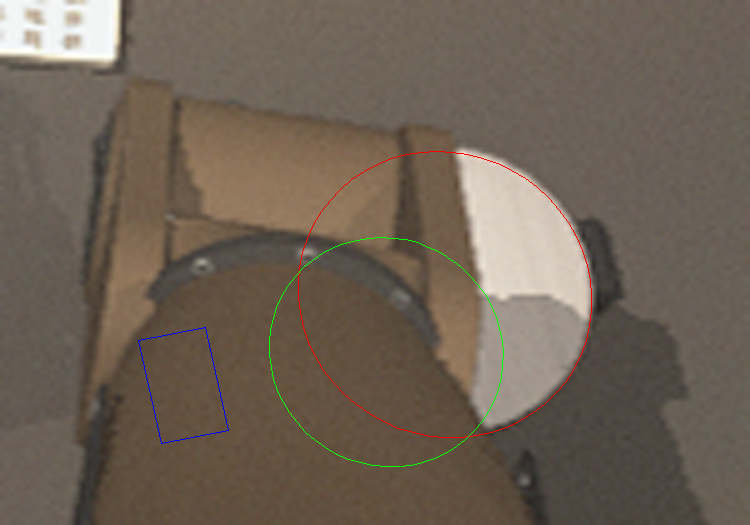

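```bash
python3 - <<'E'
from h import *
print(env.state()["joints"].round(3)); go(b2w(-177,0,74),YB+np.pi/2); print(b2w(-177,0,0))
E
```

```text
[-0.223  0.487  1.936  0.007  0.701 -0.392]
t 5.3 pos [520.3 -49.2  74.6] rot [3.123e+00 3.000e-03 1.734e+00] tool d 62.0 -4.0 0.6 dyaw(world) 1.5422299220890956 roll(tool) -1.5422299220890956
[506.19121326  11.39139567   0.        ]
```

Call:
{"name": "send_rows", "arguments": {
  "plan": "31 -2 -5 0 0;31 -2 -5 0 95;0 0 0 0.148 95;0 0 0 0.148 95;0 0 0 0.148 95;0 0 0 0.148 95;0 0 0 0.148 95;0 0 0 0.148 95"
}}

```text
t: 6.1
eef_pos: [512.4, 11.8, 97.2]
tcp_rot: [3.112, -0.024, 0.836]
ft_force: [0.5, 0.6, -0.7]
opening: 0.537
```

Call:
{"name": "send_rows", "arguments": {
  "plan": "0 0 0 0.148 95;0 0 0 0.148 95;0 0 0 0.148 95;0 0 0 0.148 95;0 0 0 0.1 95;0 0 0 0 95"
}}

```text
t: 6.7
eef_pos: [517.4, 10.5, 107.4]
tcp_rot: [3.131, -0.052, 0.131]
ft_force: [-0.0, 0.3, -0.4]
opening: 0.987
```

```bash
python3 - <<'E'
from h import *
print(env.state()["joints"].round(3)); go(b2w(-177,0,60),YB+np.pi/2)
overlay("ov_s2.png","side",(270,150,420,290),5); overlay("ov_t2.png","top",(290,160,440,265),5)
E
```

```text
[-0.109  0.42   1.943  0.003  0.726  1.329]
t 6.7 pos [517.4  10.5 107.4] rot [ 3.131 -0.052  0.131] tool d -11.0 -2.3 47.4 dyaw(world) 0.00392149753644544 roll(tool) -0.00392149753644544
```

View pics/ov_s2.png

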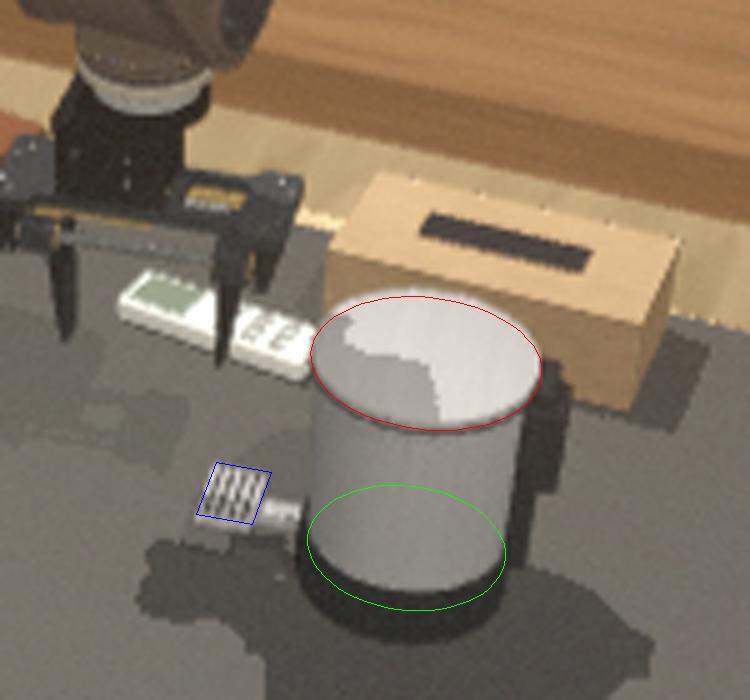

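View pics/ov_t2.png

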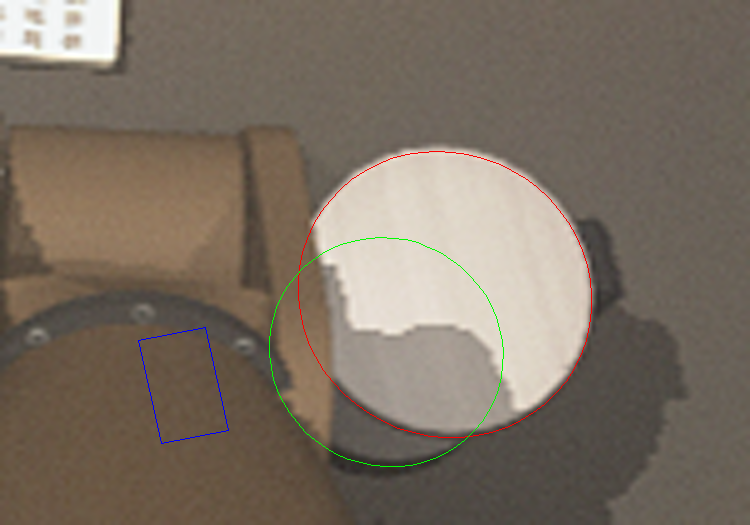

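Call:
{"name": "send_rows", "arguments": {
  "plan": "-6 2 20 0 95;-6 2 20 0 95;-1 0 8 0 95;0 0 0 0 95"
}}

```text
t: 7.2
eef_pos: [509.1, 4.3, 59.7]
tcp_rot: [3.129, -0.056, 0.148]
ft_force: [-0.5, 0.2, -0.0]
opening: 1.001
```

```bash
python3 - <<'E'
from h import *
print(env.state()["joints"].round(3)); go(b2w(-171,0,50),YB+np.pi/2)
overlay("ov_s2.png","side",(270,150,420,290),5)
E
```

```text
[-0.123  0.485  2.008  0.005  0.591  1.296]
t 7.2 pos [509.1   4.3  59.7] rot [ 3.129 -0.056  0.148] tool d -1.9 -1.5 9.7 dyaw(world) -0.012973384319377113 roll(tool) 0.012973384319377113
```

View pics/ov_s2.png

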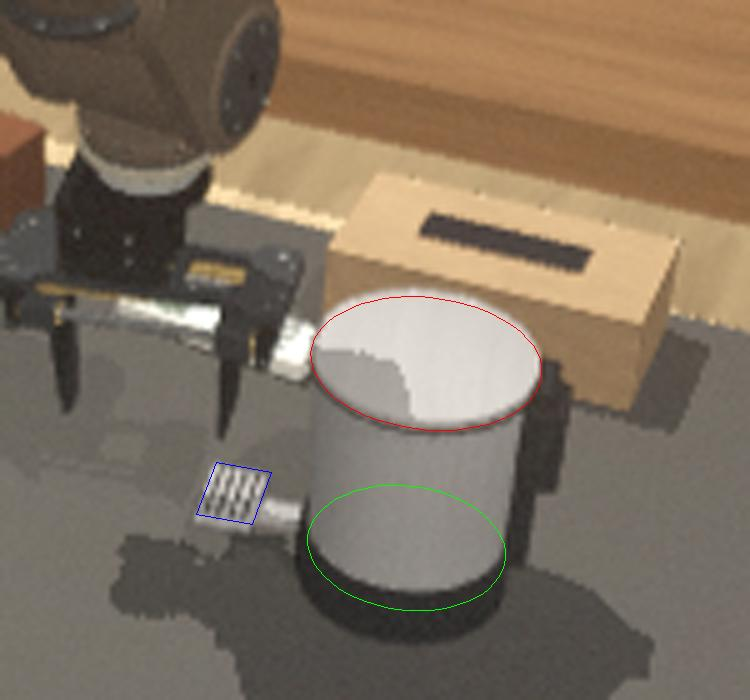

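```bash
python3 - <<'E'
from h import *
s=eyes.read_camera("side")
for z in (50,60,70,80): print(z,onz(s,(314,237.5),z).round(), onz(s,(283,232),z).round())
print(b2w(-118,0,0),proj(s,b2w(-118,0,60)),proj(s,b2w(-112,0,42)))
st=env.state();from scipy.spatial.transform import Rotation as R
r=R.from_euler("xyz",st["tcp_rot"]).as_matrix();
for sg in (1,-1):
    w=st["eef_pos"]+r@np.array([0,sg*51,0]); print(w.round(),proj(s,w).round(1))
E
```

```text
50 [553. -30.  50.] [539.  73.  50.]
60 [541. -34.  60.] [526.  68.  60.]
70 [528. -39.  70.] [514.  63.  70.]
80 [516. -43.  80.] [502.  57.  80.]
[514.12747551 -47.07240289   0.        ] [314.69201198 243.1467964 ] [316.27570511 247.96794914]
[517. -46.  61.] [314.8 242.2]
[502.  55.  60.] [283.7 237.1]
```

Call:
{"name": "send_rows", "arguments": {
  "plan": "-2 -1 6 0 95;0 0 6 0 95;0 0 6 0 95;0 0 4 0 95;0 0 0 0 95"
}}

```text
t: 7.8
eef_pos: [510.1, 5.1, 38.3]
tcp_rot: [3.128, -0.061, 0.149]
ft_force: [0.2, 0.1, 0.7]
opening: 1.001
```

```bash
python3 - <<'E'
from h import *
print(env.state()["ft_force"].round(2)); go(b2w(-171,0,50),YB+np.pi/2)
overlay("ov_s2.png","side",(270,150,420,290),5)
E
```

```text
[0.21 0.13 0.74]
t 7.8 pos [510.1   5.1  38.3] rot [ 3.128 -0.061  0.149] tool d -3.1 -0.8 -11.7 dyaw(world) -0.014193802903952557 roll(tool) 0.014193802903952557
```

View pics/ov_s2.png

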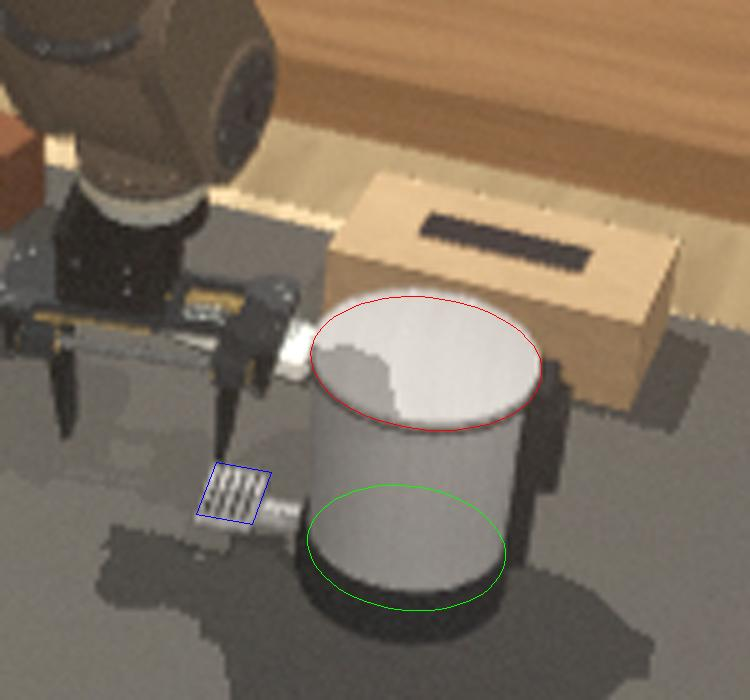

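Call:
{"name": "send_rows", "arguments": {
  "plan": "-1 3 5 0 95;-1 0 4 0 95;0 0 4 0 95;0 0 0 0 95"
}}

```text
t: 8.25
eef_pos: [509.5, 1.4, 24.5]
tcp_rot: [3.128, -0.061, 0.149]
ft_force: [-0.4, 0.9, -0.1]
opening: 0.999
```

Call:
{"name": "send_rows", "arguments": {
  "plan": "0 0 3 0 95;0 0 3 0 95;0 0 3 0 95;0 0 3 0 95"
}}

```text
t: 8.65
eef_pos: [510.6, 1.3, 11.9]
tcp_rot: [3.127, -0.062, 0.149]
ft_force: [-0.9, 1.0, 1.1]
opening: 0.999
```

```bash
python3 - <<'E'
from h import *
print(env.state()["ft_force"].round(2)); go(b2w(-168,0,50),YB+np.pi/2)
overlay("ov_s2.png","side",(270,150,420,290),5)
E
```

```text
[-0.89  0.96  1.08]
t 8.65 pos [510.6   1.3  11.9] rot [ 3.127 -0.062  0.149] tool d -3.0 -1.6 -38.1 dyaw(world) -0.014046214203649265 roll(tool) 0.014046214203649265
```

View pics/ov_s2.png

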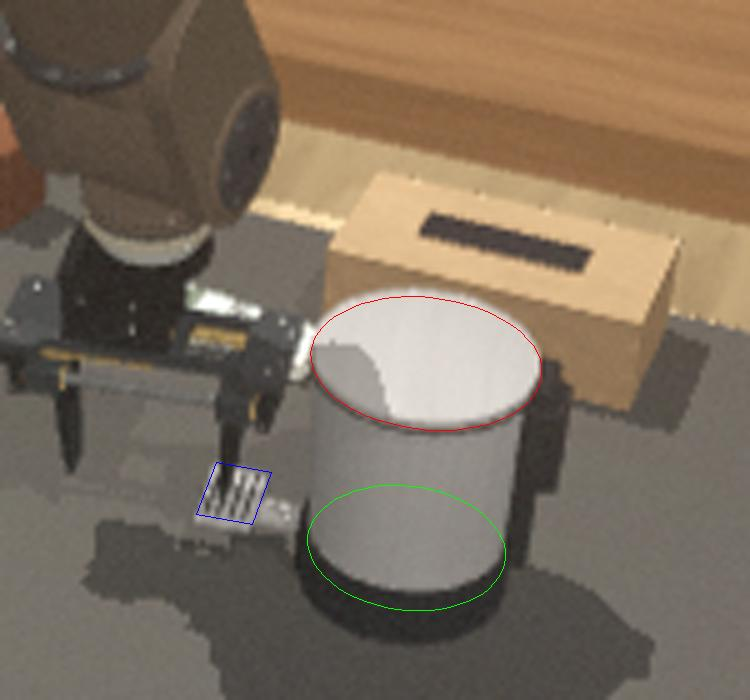

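Call:
{"name": "send_rows", "arguments": {
  "plan": "0 0 3 0 95;0 0 3 0 95;0 0 3 0 95"
}}

```text
t: 9.0
eef_pos: [510.6, 1.9, 3.4]
tcp_rot: [3.128, -0.061, 0.149]
ft_force: [-3.9, 1.4, 11.6]
opening: 0.998
```

Call:
{"name": "send_rows", "arguments": {
  "plan": "0 0 3 0 95;0 0 3 0 95;0 0 3 0 95"
}}

```text
t: 9.3
eef_pos: [510.6, 2.0, -4.5]
tcp_rot: [3.128, -0.061, 0.149]
ft_force: [-3.0, -1.0, 9.6]
opening: 0.996
```

```bash
python3 - <<'E'
from h import *
print(env.state()["ft_force"].round(2)); go(b2w(-168,0,50),YB+np.pi/2)
overlay("ov_s2.png","side",(270,150,420,290),5)
E
```

```text
[-2.98 -0.96  9.57]
t 9.3 pos [510.6   2.   -4.5] rot [ 3.128 -0.061  0.149] tool d -3.1 -0.9 -54.5 dyaw(world) -0.013865508818332595 roll(tool) 0.013865508818332595
```

View pics/ov_s2.png

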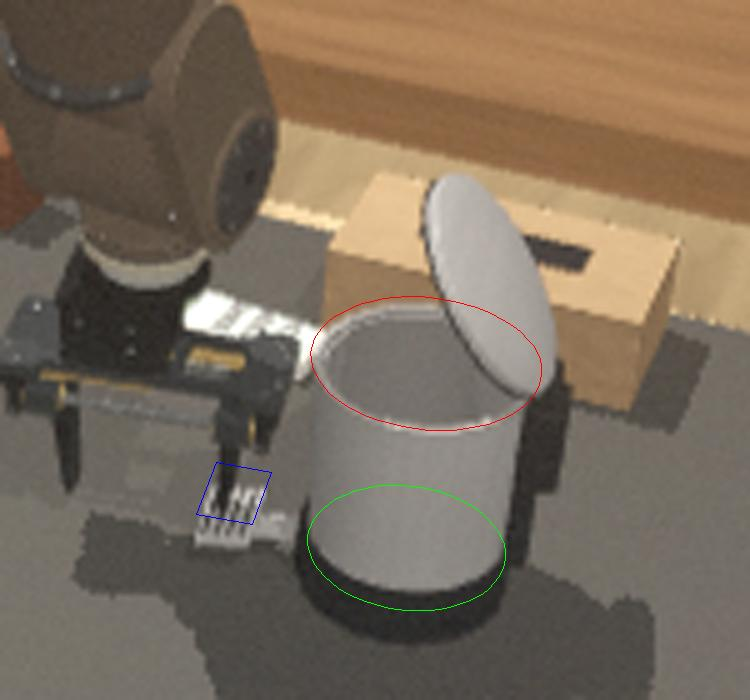

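Call:
{"name": "send_rows", "arguments": {
  "plan": "0 0 3 0 95;0 0 3 0 95;0 0 2 0 95;0 0 2 0 95"
}}

```text
t: 9.75
eef_pos: [510.7, 1.4, -13.7]
tcp_rot: [3.127, -0.062, 0.149]
ft_force: [-2.7, -1.9, 9.3]
opening: 0.999
```

```bash
python3 - <<'E'
from h import *
print(env.state()["ft_force"].round(2)); go(b2w(-168,0,50),YB+np.pi/2)
overlay("ov_s2.png","side",(270,150,420,290),5)
E
```

```text
[-2.75 -1.93  9.28]
t 9.75 pos [510.7   1.4 -13.7] rot [ 3.127 -0.062  0.149] tool d -3.1 -1.5 -63.7 dyaw(world) -0.013839673699399091 roll(tool) 0.013839673699399091
```

View pics/ov_s2.png

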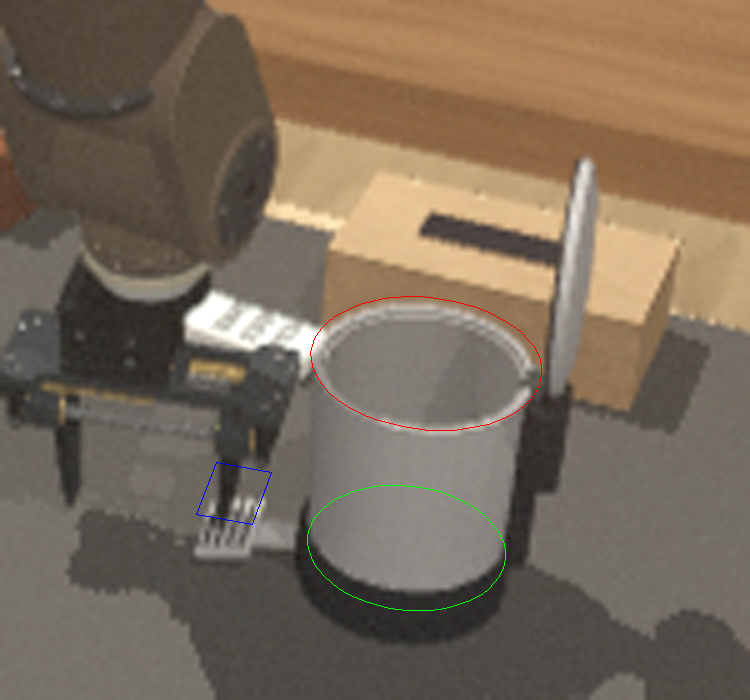

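Upright now; push on to the stop and watch the force.

Call:
{"name": "send_rows", "arguments": {
  "plan": "0 0 2 0 95;0 0 2 0 95;0 0 2 0 95"
}}

```text
t: 10.1
eef_pos: [511.1, 0.9, -17.3]
tcp_rot: [3.126, -0.063, 0.149]
ft_force: [-10.5, 2.6, 40.1]
opening: 1.0
```

Call:
{"name": "send_rows", "arguments": {
  "plan": "0 0 2 0 95;0 0 2 0 95"
}}

```text
t: 10.3
eef_pos: [511.2, 0.8, -17.4]
tcp_rot: [3.125, -0.066, 0.148]
ft_force: [-11.5, 2.3, 41.0]
opening: 0.999
```

Call:
{"name": "send_rows", "arguments": {
  "plan": "0 0 2 0 95;0 0 2 0 95"
}}

```text
t: 10.5
eef_pos: [511.2, 0.9, -17.3]
tcp_rot: [3.124, -0.069, 0.148]
ft_force: [-10.9, 1.5, 36.3]
opening: 0.997
```

Call:
{"name": "send_rows", "arguments": {
  "plan": "0 0 -2 0 95;0 0 -6 0 95;0 0 -8 0 95;0 0 -8 0 95;0 0 -12 0 95;0 0 -30 0 95;0 0 -40 0 95;0 0 -40 0 95"
}}

```text
t: 11.3
eef_pos: [497.9, 2.3, 132.7]
tcp_rot: [3.126, -0.062, 0.148]
ft_force: [1.0, 0.4, -0.7]
opening: 0.998
```

```bash
python3 - <<'E'
from h import *
print(env.state()["ft_force"].round(2),env.state()["joints"].round(2)); go((461,359,190),None)
overlay("ov_s3.png","side",(270,120,420,290),4)
E
```

```text
[ 1.    0.42 -0.74] [-0.13  0.35  1.97  0.    0.76  1.29]
t 11.3 pos [497.9   2.3 132.7] rot [ 3.126 -0.062  0.148] tool d 16.0 -358.3 -57.3 dyaw(world) None roll(tool) None
```

View pics/ov_s3.png

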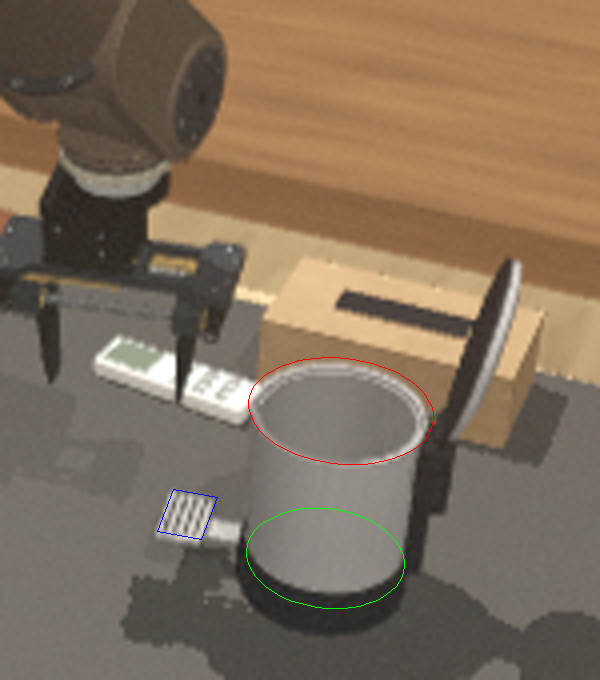

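Call:
{"name": "send_rows", "arguments": {
  "plan": "0 -40 -20 -0.14 60;0 0 -20 -0.14 60;0 0 0 -0.14 60;0 0 0 -0.14 60;0 0 0 -0.14 60;0 0 0 -0.14 60;0 0 0 -0.14 60;0 0 0 -0.14 60"
}}

```text
t: 12.15
eef_pos: [488.4, 43.2, 185.4]
tcp_rot: [3.067, -0.011, 1.309]
ft_force: [0.1, -0.1, 0.4]
opening: 0.632
```

Call:
{"name": "send_rows", "arguments": {
  "plan": "0 0 0 -0.14 60;0 0 0 -0.14 60;0 0 0 -0.1 60;0 0 0 0 60"
}}

```text
t: 12.55
eef_pos: [486.4, 42.9, 186.1]
tcp_rot: [3.071, 0.018, 1.707]
ft_force: [0.6, 0.9, -0.4]
opening: 0.632
```

```bash
python3 - <<'E'
from h import *
go((461,359,190),YB)
E
```

```text
t 12.55 pos [486.4  42.9 186.1] rot [3.071 0.018 1.707] tool d 316.7 17.6 -3.9 dyaw(world) -0.0008715094442890425 roll(tool) 0.0008715094442890425
```

Call:
{"name": "send_rows", "arguments": {
  "plan": "40 2 0 0 60;40 2 0 0 60;40 2 0 0 60;40 2 0 0 60;40 2 0 0 60;40 2 0 0 60;40 2 0 0 60;36 2 0 0 60"
}}

```text
t: 13.35
eef_pos: [462.1, 365.1, 183.1]
tcp_rot: [3.071, 0.018, 1.669]
ft_force: [0.6, -0.6, 0.8]
opening: 0.637
```

```bash
cat >> h.py <<'E'
from scipy.spatial.transform import Rotation as R
def goz(target,yaw=None):
    s=env.state(); r=R.from_euler("xyz",s["tcp_rot"]).as_matrix()
    print("pos",s["eef_pos"].round(1),"rot",s["tcp_rot"].round(3),"f",s["ft_force"].round(1),"open",round(float(s["opening"]),3),"exact tool d",(r.T@(np.array(target)-s["eef_pos"])).round(1), "axis z",r[:,2].round(3))
E
python3 - <<'E'
from h import *
goz((461,359,120)); go((461,359,120),YB)
for n in("side","top"):
    p=eyes.read_camera(n); c=(140,150,250,260) if n=="side" else (110,180,260,330)
    cv2.imwrite(f"pics/g_{n}.png",cv2.resize(p["image"][c[1]:c[3],c[0]:c[2],::-1],None,fx=5 if n=="side" else 3,fy=5 if n=="side" else 3,interpolation=2))
E
```

```text
pos [462.1 365.1 183.1] rot [3.071 0.018 1.669] f [ 0.6 -0.6  0.8] open 0.637 exact tool d [-4.9 -6.2 62.9] axis z [ 0.072 -0.011 -0.997]
t 13.35 pos [462.1 365.1 183.1] rot [3.071 0.018 1.669] tool d -6.0 -1.7 63.1 dyaw(world) 0.03667733811666718 roll(tool) -0.03667733811666718
```

View pics/g_side.png

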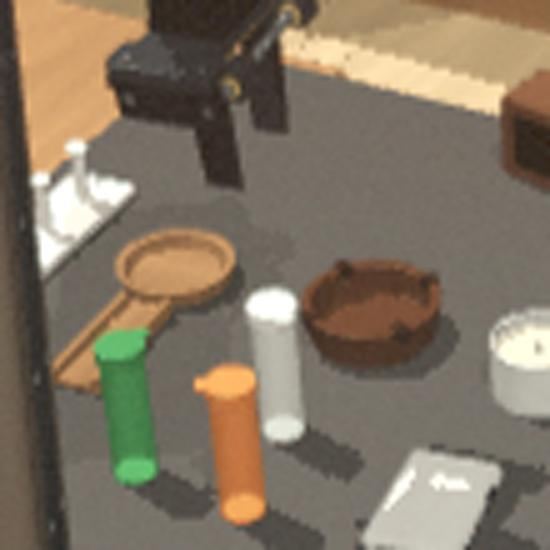

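```bash
python3 - <<'E'
from h import *
s=eyes.read_camera("side")
for z in (175,185,195,205,215,225): print(z,onz(s,(189.3,182),z).round(),np.linalg.norm(onz(s,(185,187.4),z)-onz(s,(193.6,176.4),z)))
E
```

```text
175 [509. 400. 175.] 72.77183237463606
185 [495. 391. 185.] 71.99418930746977
195 [481. 381. 195.] 71.2165462403037
205 [467. 372. 205.] 70.43890317313783
215 [454. 362. 215.] 69.66126010597154
225 [440. 353. 225.] 68.88361703880545
```

View pics/g_top.png

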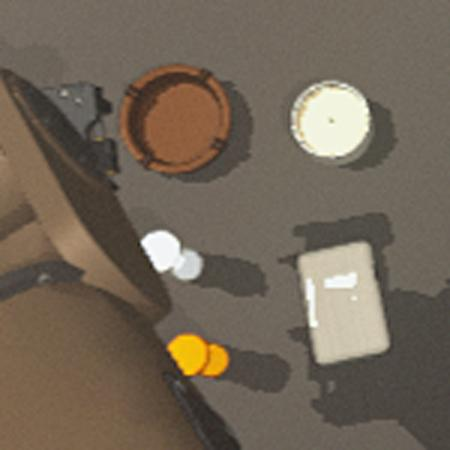

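Call:
{"name": "send_rows", "arguments": {
  "plan": "-2 -2 20 0 60;-2 -2 25 0 60;-1 -1 27 0 60;0 0 0 0 60"
}}

```text
t: 13.9
eef_pos: [462.7, 355.0, 109.8]
tcp_rot: [3.071, 0.018, 1.662]
ft_force: [1.2, 0.4, -0.2]
opening: 0.629
```

```bash
python3 - <<'E'
from h import *
goz((462,359,45))
for n in("side","top"):
    p=eyes.read_camera(n); c=(140,150,250,260) if n=="side" else (110,180,260,330)
    cv2.imwrite(f"pics/g_{n}.png",cv2.resize(p["image"][c[1]:c[3],c[0]:c[2],::-1],None,fx=5 if n=="side" else 3,fy=5 if n=="side" else 3,interpolation=2))
E
```

```text
pos [462.7 355.  109.8] rot [3.071 0.018 1.662] f [ 1.2  0.4 -0.2] open 0.629 exact tool d [ 5.2 -4.8 64.5] axis z [ 0.071 -0.011 -0.997]
```

View pics/g_side.png

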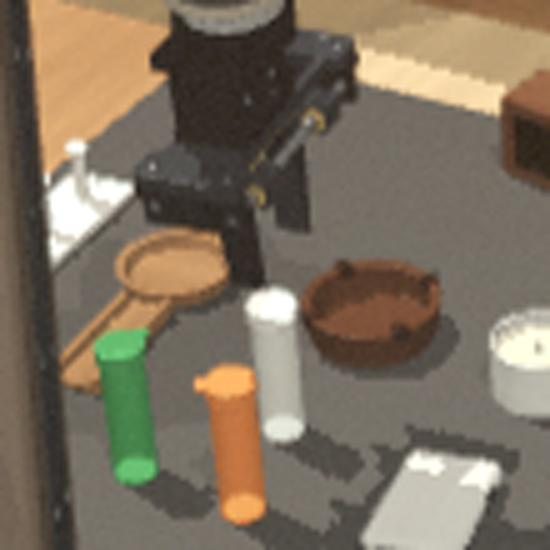

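Call:
{"name": "send_rows", "arguments": {
  "plan": "3 -2 15 0 60;2 -1 15 0 60;0 -1 10 0 60;0 0 0 0 60"
}}

```text
t: 14.4
eef_pos: [465.7, 361.0, 78.2]
tcp_rot: [3.059, 0.011, 1.658]
ft_force: [-1.0, -0.1, 0.8]
opening: 0.633
```

```bash
python3 - <<'E'
from h import *
goz((462,359,42))
for n in("side","top"):
    p=eyes.read_camera(n); c=(140,150,250,260) if n=="side" else (110,180,260,330)
    cv2.imwrite(f"pics/g_{n}.png",cv2.resize(p["image"][c[1]:c[3],c[0]:c[2],::-1],None,fx=5 if n=="side" else 3,fy=5 if n=="side" else 3,interpolation=2))
E
```

```text
pos [465.7 361.   78.2] rot [3.059 0.011 1.658] f [-1.  -0.1  0.8] open 0.633 exact tool d [-1.2 -6.8 35.7] axis z [ 0.083 -0.004 -0.997]
```

View pics/g_side.png

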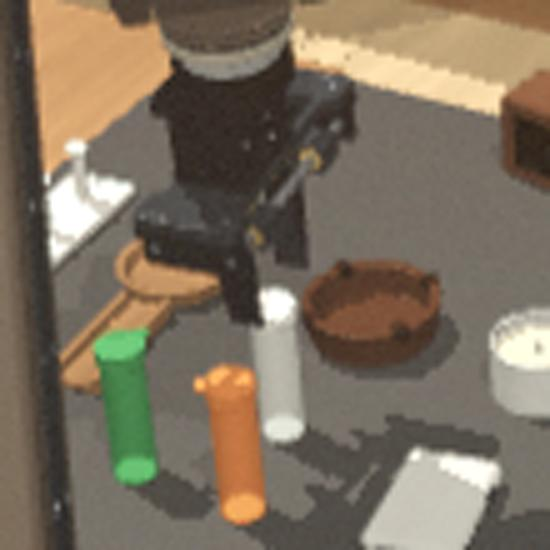

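Call:
{"name": "send_rows", "arguments": {
  "plan": "0 -2 10 0 60;0 -2 10 0 60;-1 -2 10 0 60;0 -1 6 0 60;0 0 0 0 60"
}}

```text
t: 15.0
eef_pos: [462.4, 359.6, 41.0]
tcp_rot: [3.056, 0.01, 1.658]
ft_force: [0.4, 0.7, 0.1]
opening: 0.631
```

```bash
python3 - <<'E'
from h import *
goz((462,359,42))
for n in("side","top"):
    p=eyes.read_camera(n); c=(140,150,250,260) if n=="side" else (110,180,260,330)
    cv2.imwrite(f"pics/g_{n}.png",cv2.resize(p["image"][c[1]:c[3],c[0]:c[2],::-1],None,fx=5 if n=="side" else 3,fy=5 if n=="side" else 3,interpolation=2))
E
```

```text
pos [462.4 359.6  41. ] rot [3.056 0.01  1.658] f [0.4 0.7 0.1] open 0.631 exact tool d [-0.6 -0.4 -1.1] axis z [ 0.086 -0.002 -0.996]
```

View pics/g_side.png

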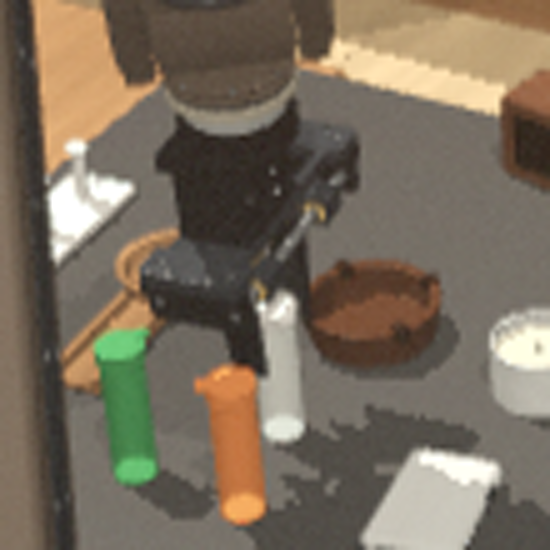

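Call:
{"name": "send_rows", "arguments": {
  "plan": "0 0 0 0 20;0 0 0 0 20;0 0 0 0 20;0 0 0 0 20;0 0 0 0 20;0 0 0 0 20"
}}

```text
t: 15.7
eef_pos: [463.5, 360.3, 43.0]
tcp_rot: [3.053, 0.008, 1.658]
ft_force: [0.9, -0.3, -0.7]
opening: 0.343
```

Call:
{"name": "send_rows", "arguments": {
  "plan": "0 0 -15 0 15;0 0 -30 0 15;0 0 -40 0 15;0 0 -40 0 15;0 0 -40 0 15;0 0 -40 0 15;0 0 -10 0 15"
}}

```text
t: 16.4
eef_pos: [442.9, 359.7, 263.2]
tcp_rot: [3.058, 0.011, 1.658]
ft_force: [-0.0, 0.7, -0.4]
opening: 0.347
```

```bash
python3 - <<'E'
from h import *
goz((530,-164,265)); go((530,-164,265),YB)
p=eyes.read_camera("side"); save(p,"s5.png")
E
```

```text
pos [442.9 359.7 263.2] rot [3.058 0.011 1.658] f [-0.   0.7 -0.4] open 0.347 exact tool d [-529.3   40.6    7.3] axis z [ 0.084 -0.003 -0.996]
t 16.4 pos [442.9 359.7 263.2] rot [3.058 0.011 1.658] tool d -529.3 41.1 -1.8 dyaw(world) 0.04765309845369625 roll(tool) -0.04765309845369625
```

View pics/s5.png

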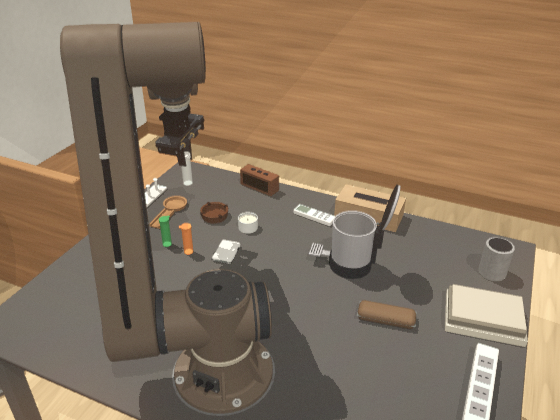

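Call:
{"name": "send_rows", "arguments": {
  "plan": "-44 3 0 0 15;-44 3 0 0 15;-44 3 0 0 15;-44 3 0 0 15;-44 3 0 0 15;-44 3 0 0 15;-44 3 0 0 15;-44 3 0 0 15"
}}

```text
t: 17.25
eef_pos: [495.5, 2.6, 258.5]
tcp_rot: [3.07, 0.011, 1.666]
ft_force: [0.6, -0.0, 0.4]
opening: 0.346
```

```bash
python3 - <<'E'
from h import *
goz((532,-163,265)); go((532,-163,265),YB)
E
```

```text
pos [495.5   2.6 258.5] rot [3.07  0.011 1.666] f [ 0.6 -0.   0.4] open 0.346 exact tool d [-168.4   20.8   -3.2] axis z [ 0.072 -0.004 -0.997]
t 17.25 pos [495.5   2.6 258.5] rot [3.07  0.011 1.666] tool d -168.3 20.5 -6.5 dyaw(world) 0.03924959515358051 roll(tool) -0.03924959515358051
```

Call:
{"name": "send_rows", "arguments": {
  "plan": "-40 5 -2 -0.02 15;-40 5 -1 -0.02 15;-40 5 0 0 15;-30 4 0 0 15;-12 1 0 0 15;-4 0 0 0 15;0 0 0 0 15"
}}

```text
t: 17.95
eef_pos: [532.6, -170.9, 254.6]
tcp_rot: [3.083, 0.008, 1.701]
ft_force: [-0.4, -0.3, 0.2]
opening: 0.344
```

```bash
python3 - <<'E'
from h import *
goz((532,-163,160)); go((532,-163,265),YB)
overlay("d_s.png","side",(270,100,430,290),4); overlay("d_t.png","top",(290,130,450,265),4)
E
```

```text
pos [ 532.6 -170.9  254.6] rot [3.083 0.008 1.701] f [-0.4 -0.3  0.2] open 0.344 exact tool d [ 8.6 -5.1 94.4] axis z [ 0.059  0.    -0.998]
t 17.95 pos [ 532.6 -170.9  254.6] rot [3.083 0.008 1.701] tool d 7.9 0.4 -10.4 dyaw(world) 0.005018112289445487 roll(tool) -0.005018112289445487
```

View pics/d_s.png

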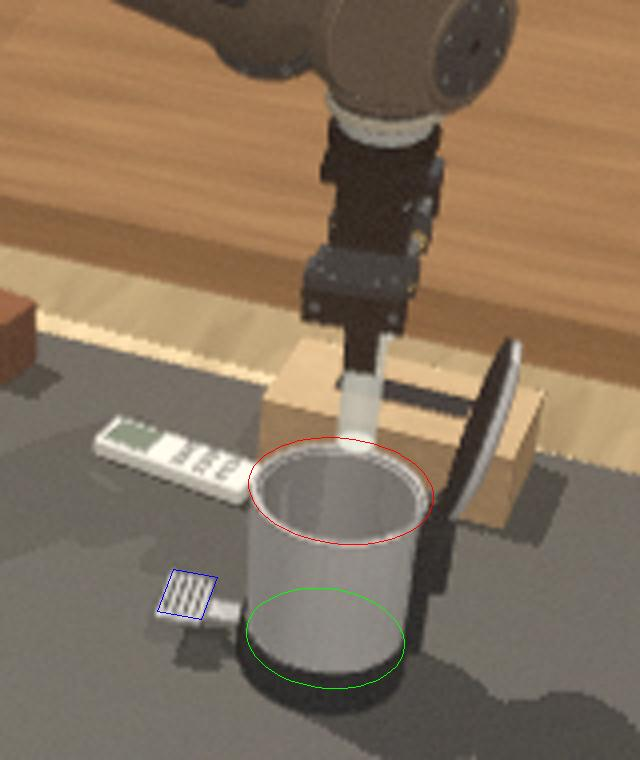

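View pics/d_t.png

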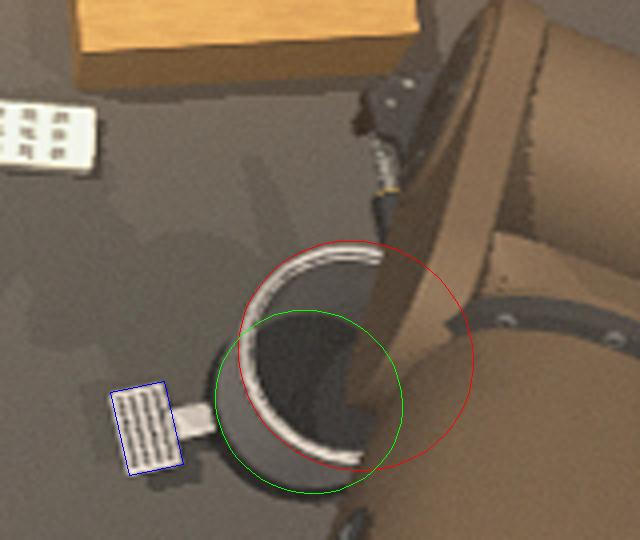

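Call:
{"name": "send_rows", "arguments": {
  "plan": "4 -1 10 0 15;4 -1 20 0 15;0 -1 25 0 15;0 -1 25 0 15;0 -1 15 0 15;0 0 0 0 15"
}}

```text
t: 18.65
eef_pos: [531.1, -154.8, 155.7]
tcp_rot: [3.081, 0.008, 1.709]
ft_force: [-0.1, -0.1, -0.8]
opening: 0.349
```

```bash
python3 - <<'E'
from h import *
goz((532,-163,160)); go((532,-163,265),YB)
overlay("d_s.png","side",(270,100,430,290),4)
E
```

```text
pos [ 531.1 -154.8  155.7] rot [3.081 0.008 1.709] f [-0.1 -0.1 -0.8] open 0.349 exact tool d [-8.3  0.  -4.3] axis z [ 0.061  0.    -0.998]
t 18.65 pos [ 531.1 -154.8  155.7] rot [3.081 0.008 1.709] tool d -8.3 -0.2 -109.3 dyaw(world) -0.0034841243828607205 roll(tool) 0.0034841243828607205
```

View pics/d_s.png

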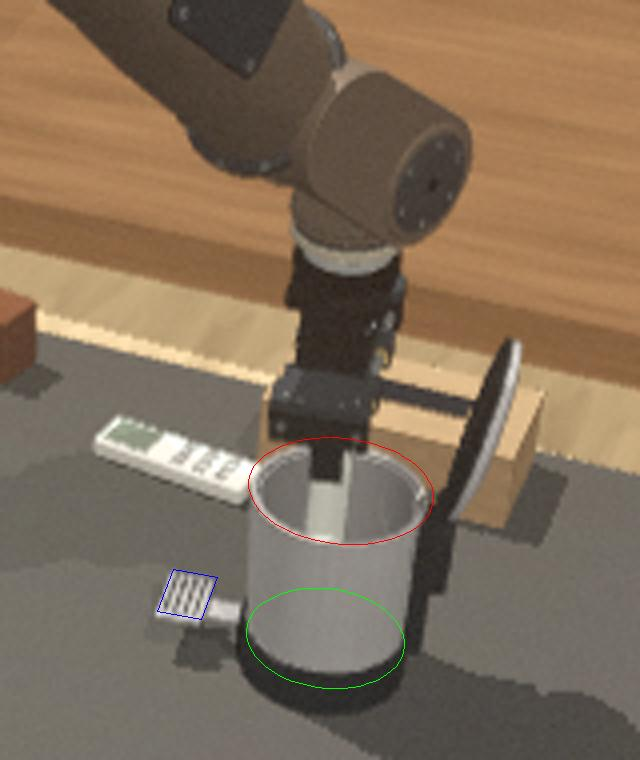

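Call:
{"name": "send_rows", "arguments": {
  "plan": "-4 0 15 0 15;-4 0 15 0 15;0 0 0 0 15;0 0 0 0 52;0 0 0 0 52;0 0 0 0 52;0 0 0 0 52"
}}

```text
t: 19.4
eef_pos: [536.9, -161.0, 132.8]
tcp_rot: [3.072, 0.014, 1.712]
ft_force: [-0.5, 0.2, 0.5]
opening: 0.539
```

```bash
python3 - <<'E'
from h import *
goz((532,-163,265)); go((532,-163,265),YB)
overlay("d_s.png","side",(270,100,430,290),4)
E
```

```text
pos [ 536.9 -161.   132.8] rot [3.072 0.014 1.712] f [-0.5  0.2  0.5] open 0.539 exact tool d [  -3.1    4.1 -132.2] axis z [ 0.071 -0.004 -0.997]
t 19.4 pos [ 536.9 -161.   132.8] rot [3.072 0.014 1.712] tool d -1.3 -5.1 -132.2 dyaw(world) -0.006566459817336501 roll(tool) 0.006566459817336501
```

View pics/d_s.png

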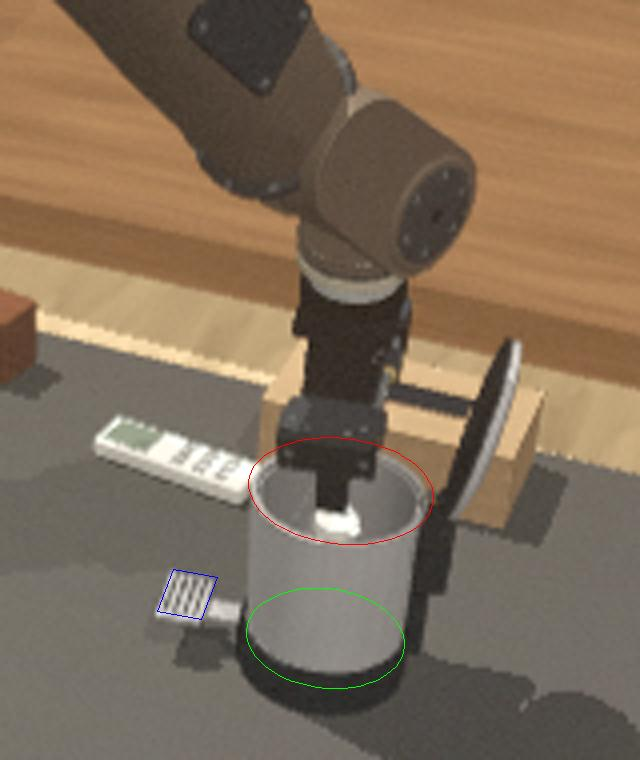

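Call:
{"name": "send_rows", "arguments": {
  "plan": "0 0 -20 0 52;0 0 -40 0 52;0 0 -45 0 52;0 0 -45 0 30;0 0 -45 0 0;0 0 -45 0 0;0 0 -10 0 0"
}}

```text
t: 20.15
eef_pos: [517.1, -159.5, 391.7]
tcp_rot: [3.075, 0.012, 1.712]
ft_force: [-0.5, 0.0, 0.1]
opening: 0.267
```

```bash
python3 - <<'E'
from h import *
print(b2w(165,0,370),b2w(110,0,308)); goz(b2w(165,0,380)); go(b2w(165,0,380),YB)
overlay("d_s.png","side",(270,60,430,290),3); overlay("d_t.png","top",(290,130,450,265),4)
print(env.state()["joints"].round(2))
E
```

```text
[ 552.19463171 -327.50045359  370.        ] [ 544.79642114 -273.00030239  308.        ]
pos [ 517.1 -159.5  391.7] rot [3.075 0.012 1.712] f [-0.5  0.   0.1] open 0.267 exact tool d [-171.2   10.1   14.4] axis z [ 0.068 -0.003 -0.998]
t 20.15 pos [ 517.1 -159.5  391.7] rot [3.075 0.012 1.712] tool d -171.3 11.1 11.7 dyaw(world) -0.006310458006328901 roll(tool) 0.006310458006328901
[-0.44  0.19  1.47  0.03  1.42 -0.58]
```

View pics/d_s.png

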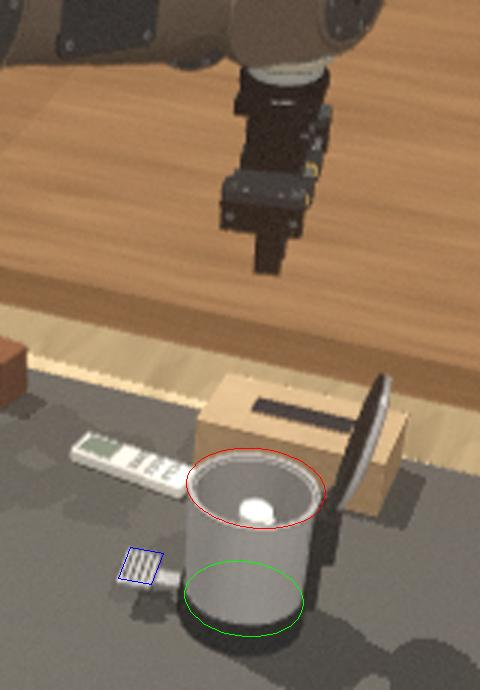

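View pics/d_t.png

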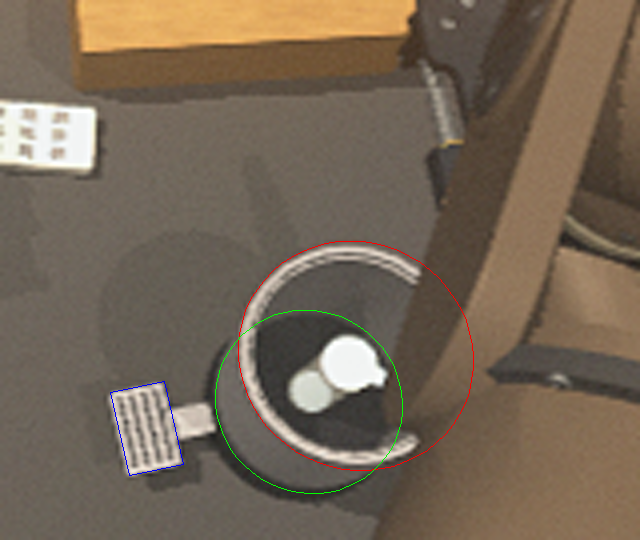

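Call:
{"name": "send_rows", "arguments": {
  "plan": "-40 3 0 0 0;-40 3 0 0 0;-40 3 0 0 0;-40 2 0 0 0;-12 0 0 0 0;0 0 0 0 0"
}}

```text
t: 20.85
eef_pos: [551.6, -331.9, 377.6]
tcp_rot: [3.089, -0.002, 1.714]
ft_force: [0.0, -0.1, -0.5]
opening: 0.005
```

```bash
python3 - <<'E'
from h import *
goz(b2w(165,0,285))
overlay("d_s.png","side",(270,60,430,290),3)
E
```

```text
pos [ 551.6 -331.9  377.6] rot [ 3.089e+00 -2.000e-03  1.714e+00] f [ 0.  -0.1 -0.5] open 0.005 exact tool d [ 4.1 -3.6 92.5] axis z [ 0.052  0.009 -0.999]
```

View pics/d_s.png

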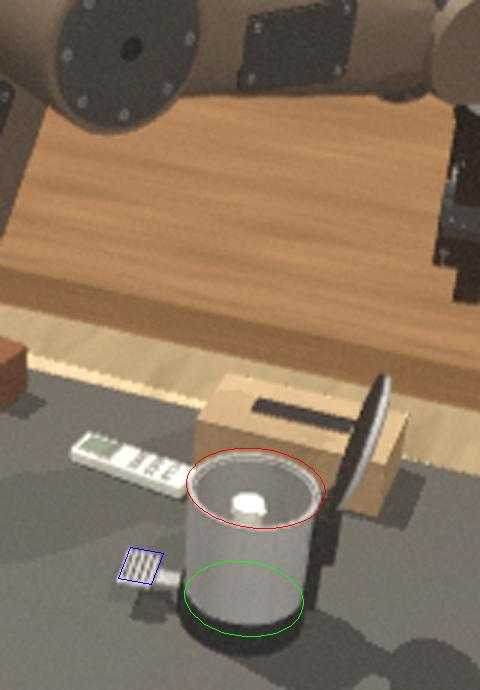

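Call:
{"name": "send_rows", "arguments": {
  "plan": "0 -1 30 0 0;0 -1 35 0 0;0 -1 30 0 0;0 0 0 0 0"
}}

```text
t: 21.3
eef_pos: [552.9, -324.1, 279.4]
tcp_rot: [3.089, -0.003, 1.718]
ft_force: [0.2, -0.7, -0.2]
opening: 0.003
```

```bash
python3 - <<'E'
from h import *
goz(b2w(130,0,283))
overlay("d_s.png","side",(270,60,470,290),3)
E
```

```text
pos [ 552.9 -324.1  279.4] rot [ 3.089e+00 -3.000e-03  1.718e+00] f [ 0.2 -0.7 -0.2] open 0.003 exact tool d [31.7 -0.6 -3.5] axis z [ 0.052  0.011 -0.999]
```

View pics/d_s.png

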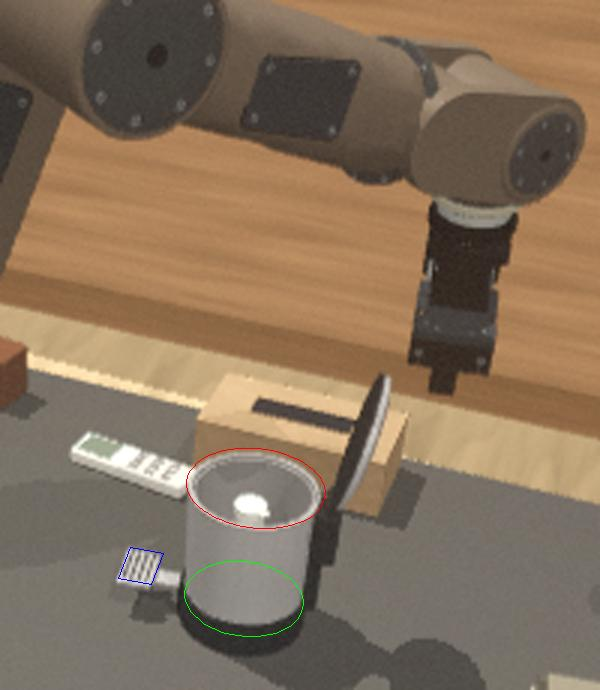

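Call:
{"name": "send_rows", "arguments": {
  "plan": "8 0 0 0 0;8 0 0 0 0;8 0 0 0 0;8 0 0 0 0;8 0 0 0 0;8 0 0 0 0"
}}

```text
t: 21.95
eef_pos: [547.4, -272.3, 289.0]
tcp_rot: [3.08, 0.006, 1.72]
ft_force: [0.2, -0.1, -0.3]
opening: 0.003
```

```bash
python3 - <<'E'
from h import *
goz(b2w(76,0,283))
overlay("d_s.png","side",(270,60,470,290),3)
E
```

```text
pos [ 547.4 -272.3  289. ] rot [3.08  0.006 1.72 ] f [ 0.2 -0.1 -0.3] open 0.003 exact tool d [33.8 -2.5  5.6] axis z [ 0.062  0.004 -0.998]
```

View pics/d_s.png

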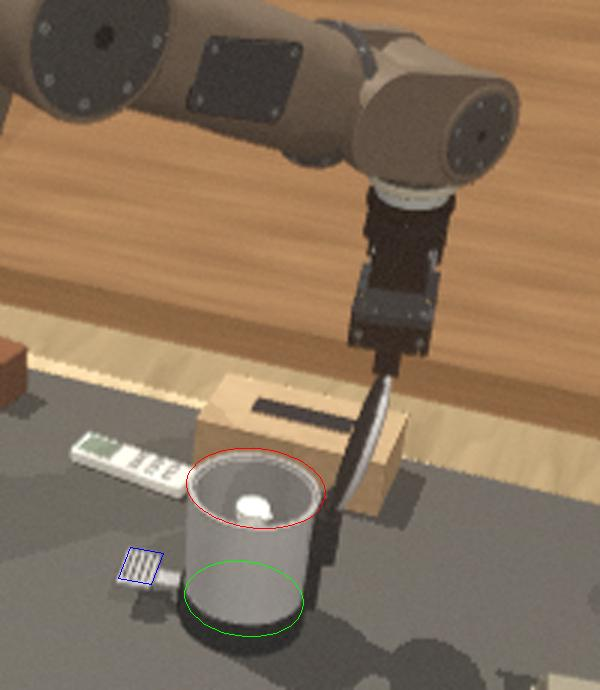

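Call:
{"name": "send_rows", "arguments": {
  "plan": "-25 0 0 0 0;-25 0 0 0 0;-5 0 20 0 0;0 0 20 0 0;0 0 15 0 0;0 0 0 0 0"
}}

```text
t: 22.6
eef_pos: [559.6, -326.3, 233.8]
tcp_rot: [3.078, 0.007, 1.722]
ft_force: [0.2, 0.4, -0.3]
opening: 0.003
```

```bash
python3 - <<'E'
from h import *
goz(b2w(130,0,240))
overlay("d_s.png","side",(270,60,470,290),3)
E
```

```text
pos [ 559.6 -326.3  233.8] rot [3.078 0.007 1.722] f [ 0.2  0.4 -0.3] open 0.003 exact tool d [34.9 -6.5 -6.8] axis z [ 0.064  0.003 -0.998]
```

View pics/d_s.png

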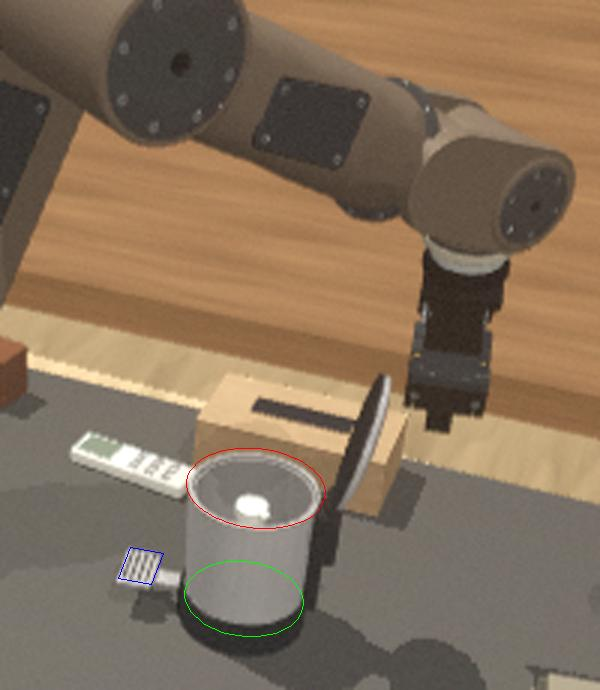

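Call:
{"name": "send_rows", "arguments": {
  "plan": "5 -2 -10 0 0;8 -2 0 0 0;8 -2 0 0 0;8 0 1 0 0;8 0 1 0 0;0 0 0 0 0"
}}

```text
t: 23.25
eef_pos: [547.4, -287.4, 247.3]
tcp_rot: [3.073, 0.012, 1.722]
ft_force: [0.6, 0.1, -0.0]
opening: 0.005
```

```bash
python3 - <<'E'
from h import *
goz(b2w(76,0,245))
overlay("d_s.png","side",(270,60,470,290),3)
E
```

```text
pos [ 547.4 -287.4  247.3] rot [3.073 0.012 1.722] f [ 0.6  0.1 -0. ] open 0.005 exact tool d [48.7  0.   1.7] axis z [ 0.07  -0.001 -0.998]
```

View pics/d_s.png

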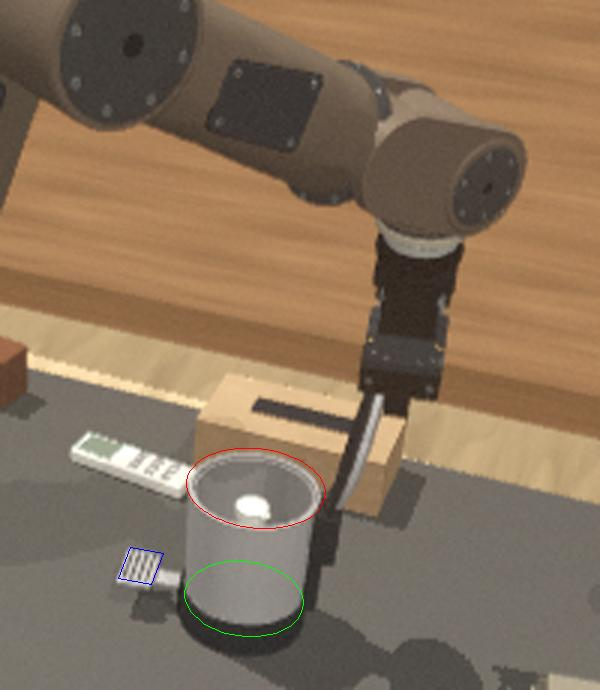

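Call:
{"name": "send_rows", "arguments": {
  "plan": "6 0 0 0 0;6 0 0 0 0;6 0 0 0 0;6 0 0 0 0"
}}

```text
t: 23.7
eef_pos: [543.8, -263.2, 246.6]
tcp_rot: [3.073, 0.012, 1.721]
ft_force: [0.8, 0.1, 0.5]
opening: 0.008
```

```bash
python3 - <<'E'
from h import *
goz(b2w(76,0,245))
overlay("d_s.png","side",(270,60,470,290),3)
E
```

```text
pos [ 543.8 -263.2  246.6] rot [3.073 0.012 1.721] f [0.8 0.1 0.5] open 0.008 exact tool d [24.2 -0.1  1.3] axis z [ 0.069 -0.002 -0.998]
```

View pics/d_s.png

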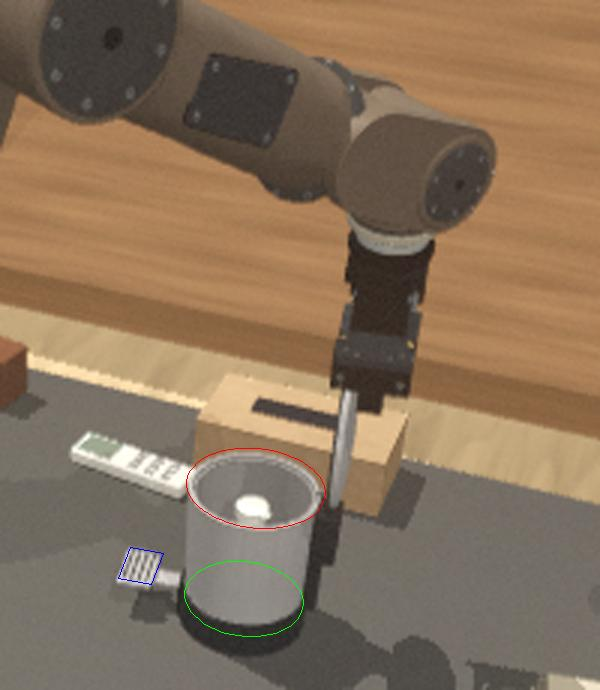

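Lid is moving with the finger. Continue gently.

Call:
{"name": "send_rows", "arguments": {
  "plan": "6 0 0 0 0;6 0 0 0 0;6 0 0 0 0;6 0 0 0 0;6 0 0 0 0"
}}

```text
t: 24.25
eef_pos: [538.8, -230.4, 246.2]
tcp_rot: [3.073, 0.012, 1.722]
ft_force: [0.2, -0.4, -0.6]
opening: 0.005
```

```bash
python3 - <<'E'
from h import *
goz(b2w(76,0,245))
overlay("d_s.png","side",(270,60,470,290),3)
E
```

```text
pos [ 538.8 -230.4  246.2] rot [3.073 0.012 1.722] f [ 0.2 -0.4 -0.6] open 0.005 exact tool d [-9.   0.   1.3] axis z [ 0.069 -0.001 -0.998]
```

View pics/d_s.png

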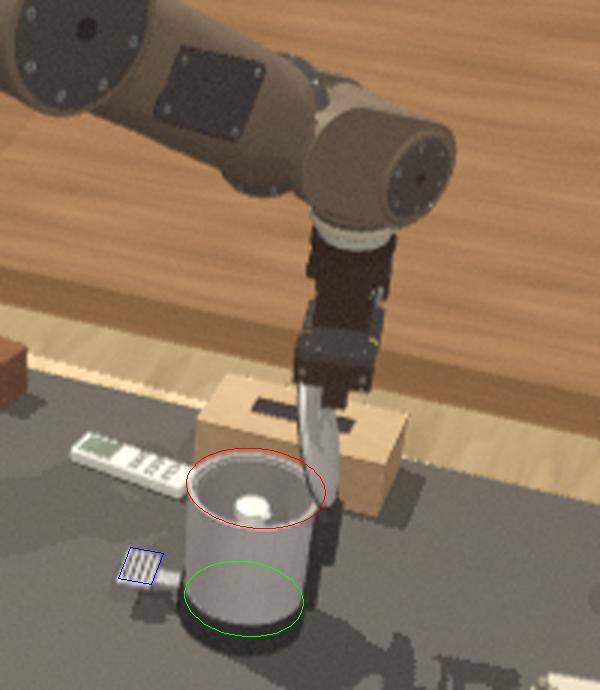

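Call:
{"name": "send_rows", "arguments": {
  "plan": "-10 0 0 0 0;-20 0 0 0 0;-20 0 -10 0 0;-20 0 -10 0 0;0 0 0 0 0;0 0 0 0 0;0 0 0 0 0;0 0 0 0 0"
}}

```text
t: 25.1
eef_pos: [548.1, -307.3, 265.9]
tcp_rot: [3.075, 0.011, 1.721]
ft_force: [-0.6, 0.1, 0.2]
opening: 0.005
```

```bash
python3 - <<'E'
from h import *
goz(b2w(76,0,245))
overlay("d_s.png","side",(270,60,470,290),3)
E
```

```text
pos [ 548.1 -307.3  265.9] rot [3.075 0.011 1.721] f [-0.6  0.1  0.2] open 0.005 exact tool d [68.6  1.  20.3] axis z [ 0.068 -0.001 -0.998]
```

View pics/d_s.png

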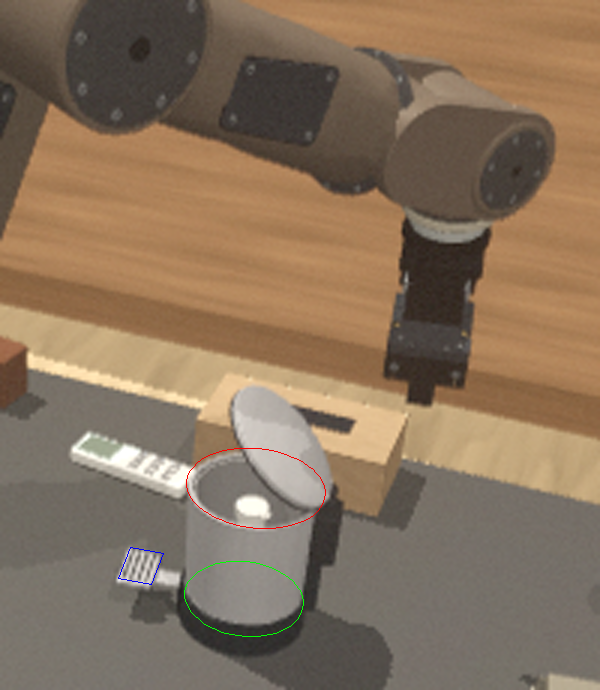

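Falling by itself, slowly. Wait with the arm rising clear.

Call:
{"name": "send_rows", "arguments": {
  "plan": "0 0 -20 0 0;0 0 -20 0 0;0 0 0 0 0;0 0 0 0 0;0 0 0 0 0;0 0 0 0 0;0 0 0 0 0;0 0 0 0 0"
}}

```text
t: 25.95
eef_pos: [544.7, -304.2, 302.5]
tcp_rot: [3.079, 0.006, 1.724]
ft_force: [0.0, 0.2, -0.5]
opening: 0.004
```

Call:
{"name": "send_rows", "arguments": {
  "plan": "0 0 0 0 0;0 0 0 0 0;0 0 0 0 0;0 0 0 0 0;0 0 0 0 0;0 0 0 0 0;0 0 0 0 0;0 0 0 0 0"
}}

```text
t: 26.75
eef_pos: [544.7, -304.2, 302.0]
tcp_rot: [3.079, 0.006, 1.724]
ft_force: [-0.3, -0.2, 1.6]
opening: 0.005
```

Call:
{"name": "send_rows", "arguments": {
  "plan": "0 0 0 0 0;0 0 0 0 0;0 0 0 0 0;0 0 0 0 0;0 0 0 0 0;0 0 0 0 0;0 0 0 0 0;0 0 0 0 0"
}}

```text
t: 27.55
eef_pos: [544.7, -304.2, 302.1]
tcp_rot: [3.079, 0.006, 1.724]
ft_force: [0.2, 0.1, 0.6]
opening: 0.007
```

```bash
python3 - <<'E'
from h import *
goz(b2w(76,0,245))
overlay("e_s.png","side",(290,195,400,290),5); overlay("e_t.png","top",(310,180,420,265),5)
p=eyes.read_camera("top");save(p,"e_top.png")
E
```

```text
pos [ 544.7 -304.2  302.1] rot [3.079 0.006 1.724] f [0.2 0.1 0.6] open 0.007 exact tool d [65.2  1.9 56.9] axis z [ 0.062  0.004 -0.998]
```

View pics/e_s.png

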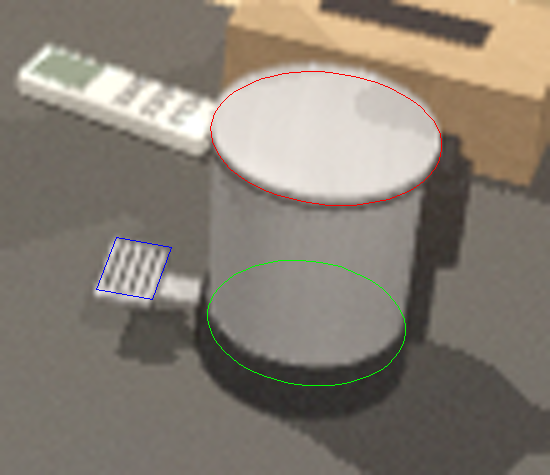

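View pics/e_top.png

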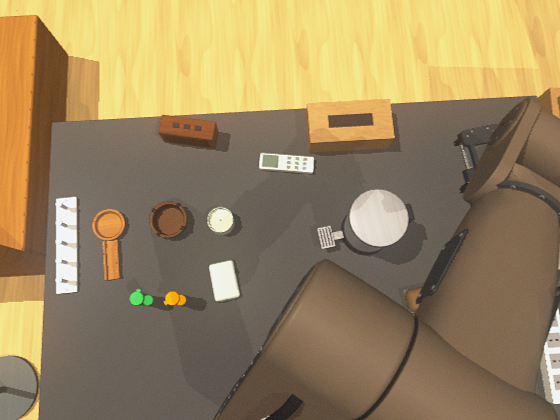

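Call:
{"name": "send_rows", "arguments": {
  "plan": "0 0 0 0 0;0 0 0 0 0;0 0 0 0 0;0 0 0 0 0;0 0 0 0 0;0 0 0 0 0"
}}

```text
t: 28.3
eef_pos: [544.7, -304.3, 302.0]
tcp_rot: [3.079, 0.006, 1.724]
ft_force: [-0.0, 1.0, -0.6]
opening: 0.005
```

```bash
python3 - <<'E'
from h import *
p=eyes.read_camera("side"); im=p["image"][:,:,::-1]; a=cv2.imread("pics/side0.png")
A=cv2.cvtColor(a,6).astype(np.float32);Bm=cv2.cvtColor(np.ascontiguousarray(im),6).astype(np.float32)
for n,(x0,y0,x1,y1) in dict(lidfront=(325,205,370,240),pad=(304,240,332,262),case=(350,298,425,335),body=(325,230,375,275)).items():
    print(n,cv2.phaseCorrelate(A[y0:y1,x0:x1].copy(),Bm[y0:y1,x0:x1].copy()),np.abs(A-Bm)[y0:y1,x0:x1].mean())
cv2.imwrite("pics/cmp.png",np.hstack([cv2.resize(q[200:285,300:390],None,fx=4,fy=4) for q in (a,im)]))
E
```

```text
lidfront ((0.5616525917820709, 0.12720208765569296), 0.9479381125650288) 4.888889
pad ((-0.021766368932018665, -0.03562207685523511), 0.991402176188098) 3.8068182
case ((0.4267136063024992, -0.09955404727654837), 1.0263693463007608) 3.522883
body ((0.0379651071313134, 0.5090789782651832), 0.9975811805725098) 3.9831111
```

View pics/cmp.png

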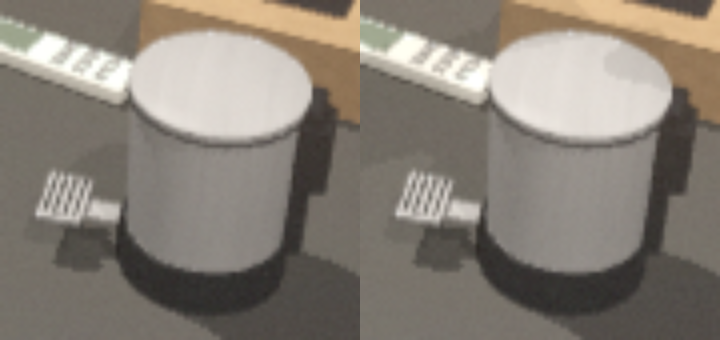

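```bash
python3 -c "
from cell import job_done
print(job_done())"
```

```text
the job is handed in; nothing more can be done
None
```

The clear vitamin tube is in the pedal bin and the lid is shut again. I handed the job in at about 28 s of the 67 s allowed, and the hand-in gave no verdict.

- **Pedal:** I pressed it to its stop with one fingertip of the open gripper, so that the wrist stayed clear of the lid as it rose. I held it there for about 0.4 s at roughly 40 N. The lid stayed open by itself when I let the pedal up.
- **Tube:** I took the clear tube, not the green or orange look-alikes, and let it go inside the bucket. The pictures afterwards showed it standing upright near the middle, and the pedal up.
- **Lid:** I nudged it from behind, just past its balance point, and backed off, and it fell shut slowly on its damper. My first nudge missed because the fingertip was level with the lid's top edge. I lowered the hand and tried again.

**Last checks:** The final side picture matches the starting one for the lid and pedal. Shift measurements there came out at half a pixel or less, which I put down to shadows. The arm was clear of everything, with force readings at noise level. In the last pictures the other things look as they did at the start. The arm hid the glasses case from the top camera, so I checked that only from the side.

**What did not agree:** The fingertips showed in the images, and met the pedal, about 20 to 30 mm higher than the reported tool position. The tool also drifted to a tilt of 3 to 5 degrees. I allowed for the first by eye, and neither seems to have affected the result.

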